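# Fetch the stamp from behind and restock the desk tray

### The job

The red stamp is wanted, but it stands at the back of the grey desk tray behind the tall carton and the glue stick. Leaving the stamp alone until the way is clear, stand the carton and the glue stick aside on the brown wallet; then stand the stamp in the middle of the white form pad, and after that stand the correction fluid (the bottle by itself on the front part of the desk, not the one at the far edge) on the black mark at the back of the tray where the stamp was. Last, put the carton and the glue stick back where each stood, the carton square to the tray as before, with everything upright, and do not disturb the cup of tubes or the small red and white box.

Things in the scene. Friction and masses are not known exactly. Their poses are not given: they have to be found in the camera images.
- stamp_centre (a point): Centre (33 mm above its foot) of the red self-inking stamp with black foot frame, 45 x 71 x 66 mm high, 0.09 kg, rigid here (its sleeve is locked). Its x axis is the 44 mm way across, its y axis the 71 mm long way, z up. The flat 44 mm faces run from 32 to 66 mm above the foot: grip them there, across x. At the start it stands on the black mark at the back of the tray, its long side along the back (another red stamp at the far edge of the desk belongs to the room).
- carton_centre (a point): Centre (54 mm above its foot) of the tall narrow white and grey carton, 46 mm along its x axis, 30 mm along its y axis, 108 mm high, z up, 0.04 kg. It is tall: grip it across its 46 mm and well above the centre (about 78 mm above its foot), so that the gripper's body clears its top. At the start it stands on one of the two white marks in the front row of the tray (left or right varies), its 46 mm side along the row, about 12 mm in front of the stamp.
- glue_centre (a point): Centre (48 mm above its foot) of the round glue stick standing upright, yellow with a green cap, 24 mm diameter, 96 mm high, z up, 0.03 kg. Grip it well above the centre (about 66 mm above its foot), so that the gripper's body clears its top and the carton beside it. At the start it stands on the other white mark in the front row, about 84 mm from the carton, centre to centre.
- fluid_centre (a point): Centre (36 mm above its foot) of the small bottle of correction fluid, white and red with a blue cap, z up: body 30 mm diameter up to 42 mm, cap 19 mm diameter above that, 72 mm high in all, 0.04 kg. At the start it stands alone on the desk, left of, right of or in front of the tray and nearer to the robot than it; a like bottle at the far edge of the desk belongs to the room.
- tray_back (a point): Centre of the black mark (52 x 80 mm), on the floor of the fixed grey desk tray, 5 mm above the desk, at the back (far side) of the tray. Its x axis points to the back of the tray, y to the tray's left, along the rows, z up. The tray is 130 mm (x) by 200 mm (y) with a lip only 11 mm above the desk; its middle lies 28 mm toward -x from this point. The two white marks of the front row lie 54 mm toward -x and 42 mm to either side in y.
- pad: White form pad lying fixed on the desk, 122 mm (x) by 171 mm (y), its flat top 12 mm above the desk. Origin at the centre of its underside.
- wallet: Brown document wallet lying closed and fixed on the desk, 105 mm (x) by 150 mm (y), flat top 13 mm above the desk: the place to set things aside (two stand well 40 mm to either side of the middle along y). Origin at the centre of the underside.
- cup: Bystander, not to be disturbed: clear round tub of used lilac-capped tubes, 107 mm diameter, 118 mm high. Origin at the centre of its underside.
- lancets: Bystander, not to be disturbed: small white carton with a red band lying on the desk, 60 x 90 x 45 mm high, long along its y axis. Origin at the centre of its underside.
There are look-alikes about, which are no part of the job. There is more than one size of the part that bears stamp_centre; the job needs the largest. Several things look just like the part that bears fluid_centre: the one meant starts farthest to the robot's right.

How it is judged (in metres and radians):
On the way, in this order (a step that is already met when the one before it is completed fails the run):
1. the carton and the glue stick stand upright on the brown wallet, let go, and the stamp still stands where it was (within 15 mm) (x of carton_centre in the frame of wallet between -0.05 and 0.05 m and y of carton_centre in the frame of wallet between -0.075 and 0.075 m and z of carton_centre in the frame of wallet between 0.061 and 0.073 m and angle between each of carton_centre, glue_centre's own z axis and vertical below 0.12 rad and x of glue_centre in the frame of wallet between -0.05 and 0.05 m and y of glue_centre in the frame of wallet between -0.075 and 0.075 m and z of glue_centre in the frame of wallet between 0.055 and 0.067 m and contact force between each of carton, glue and the fingers below 0.05 N and distance of stamp_centre from where it was at the start of the episode below 0.015 m), for 0.2 s.
2. the stamp stands upright in the middle of the form pad (within 15 mm), let go, and the correction fluid has not been moved yet (within 30 mm) (horizontal distance between stamp_centre and pad below 0.015 m and z of stamp_centre in the frame of pad between 0.039 and 0.052 m and angle between stamp_centre's own z axis and vertical below 0.12 rad and contact force between stamp and the fingers below 0.05 N and distance of fluid_centre from where it was at the start of the episode below 0.03 m), for 0.2 s.
3. the correction fluid stands upright on the black mark (within 15 mm of its middle), let go, while the carton and the glue stick still stand on the wallet (horizontal distance between fluid_centre and tray_back below 0.015 m and z of fluid_centre in the frame of tray_back between 0.03 and 0.042 m and angle between each of fluid_centre, carton_centre, glue_centre's own z axis and vertical below 0.12 rad and contact force between fluid and the fingers below 0.05 N and x of carton_centre in the frame of wallet between -0.05 and 0.05 m and y of carton_centre in the frame of wallet between -0.075 and 0.075 m and z of carton_centre in the frame of wallet between 0.061 and 0.073 m and x of glue_centre in the frame of wallet between -0.05 and 0.05 m and y of glue_centre in the frame of wallet between -0.075 and 0.075 m and z of glue_centre in the frame of wallet between 0.055 and 0.067 m), for 0.2 s.
At the end, for the whole second after the job is handed in: All upright, let go and at rest: stamp on the form pad within 15 mm of its middle; correction fluid in the tray within 15 mm of the black mark's middle; carton and glue stick each within 15 mm of where it stood at the start, the carton square to the tray within 0.3 rad (horizontal distance between stamp_centre and pad below 0.015 m and z of stamp_centre in the frame of pad between 0.039 and 0.052 m and angle between each of stamp_centre, fluid_centre, carton_centre, glue_centre's own z axis and vertical below 0.12 rad and horizontal distance between fluid_centre and tray_back below 0.015 m and z of fluid_centre in the frame of tray_back between 0.03 and 0.042 m and distance of each of carton_centre, glue_centre from where it was at the start of the episode below 0.015 m and angle between the x axis of carton_centre and the y axis of tray_back, either way round below 0.3 rad and contact force between each of stamp, carton, glue, fluid and the fingers below 0.05 N and linear speed of each of stamp, carton, glue, fluid below 0.02 m/s); the robot touches nothing.
It fails at once if the cup of tubes moved by more than 20 mm (distance of cup from where it was at the start of the episode above 0.02 m).
It fails at once if the small red and white box moved by more than 20 mm (distance of lancets from where it was at the start of the episode above 0.02 m).
It also fails if it takes over 131 s, if anything falls off the work surface, if the arm or the gripper's body presses on something with over 40 N, if the wrist force passes 120 N, or if a joint passes its speed limit or range.

### The arm

A 6-joint arm with a two-finger parallel gripper is mounted at the origin on a cart in front of the work surface, level with it; the furniture and walls round the work are solid. World frame = base frame: x ahead of the robot, y to its left, z up, the work surface at z = 0. Lengths are in m, angles in degrees, forces in N, time in s.
With the tool pointing down it reaches from about 0.275 to 0.75 m from the base axis. Payload 10.2 kg.
Tool frame: the origin (TCP) lies between the finger pads; the fingertips stand 14 mm ahead of it and the grasp point (between the pads) lies 5 mm behind it; z points along the fingers, y is the line along which they close (so a half turn about z gives the same grasp; the last joint's range is limited). The gripper opens to 88 mm and grips with 3 to 60 N. Pads are 18 mm wide; open, the fingers measure 123 mm over their backs; the gripper's body (75 mm by 187 mm) begins 45 mm behind the grasp point.
Start: joints at [57.273, 17.928, 85.812, -0, 76.261, -12.8], TCP at [0.179, 0.494, 0.253] pointing down, gripper open.
Joint ranges: [-168.41, 168.41], [-55.51, 124.54], [10.69, 146.95], [-70.63, 250.63], [1, 178], [-165.06, 165.06]. Speed limits (degrees/s): [136.94, 136.94, 172.46, 180, 180, 180].

### API

Orientations are given as [roll, pitch, yaw] about the fixed x, y, z axes, in that order (R = Rz(yaw) Ry(pitch) Rx(roll)).
In Python, from station import manip gives the robot as it stands.
- The arm moves only by the tool servo_tool, never from a script. Its argument "rows" is a list of rows, each a list of 3 entries, a list of its own where there are three numbers: the shift along the tool's x, y, z in units of 0.1 m (1.0 is 0.1 m), then the turn, a rotation vector about the tool's x, y, z in units of 45 degrees (1.0 is 45 degrees), then the opening, from 0 (shut) to 1 (fully open). A call has exactly 5 rows; each row is the pose to reach, as a shift and turn from the pose commanded when the call began, along the tool's axes at that moment; what a row does not reach only later rows make up. A row lasts 1/8 s, in which the tool goes at most 62.5 mm and 10.7 degrees, less where a joint would pass 70% of its speed; a pose out of reach is approached as far as the arm can. A call with a number of a shift or a turn outside -1 to 1 is refused whole. A call with a gripper value outside its range is refused whole. The fingers move at their own pace and stop on an object; "grip_force" is the grip in N (left out, the last holds). Time passes only in rows, so rows that repeat a pose let the fingers close, or fill a call up. It gives the time, the measured TCP pose, the force, the opening and the grip force at its end, in the units of the state.
- manip.state(): the state, without advancing time (a new reading comes with each control period).
- manip.camera(name): name is "scene" or "top"; returns the picture (420x560x3 uint8, red, green, blue); there is no depth.
- manip.calibration(name): a dict with "K" (3x3 intrinsics, pixels), "position" and "attitude" of the camera in the world. Camera axes: x right, y down, z forward; pixel columns grow to the right and rows downward; lengths in m; the calibration is good to about 2 mm. A picture is of the moment at which its call begins. calibration takes no time and is no camera call.
- manip.close_job(): hands the job in; it is judged then, once.
The state is a dict: "time": time; "q": joint angles; "joint_vel": joint speeds; "joint_efforts": joint torques, N m; "position": TCP position; "eef_rot": TCP orientation; "contact_force": force on the tool from outside, world axes, zero at the start; "moment": the same for the moment, N m; "opening": finger opening in m; "grip_force": force on a finger pad.
Only numpy, scipy, OpenCV 4.12 (cv2) and the standard library are available. Lean on these libraries where they do the work, as an engineer would, in place of code of your own. Each camera call takes 0.05 s, during which the arm holds its last target. There are 200 camera calls.

## Working session

There is one attempt and no reset: what is moved stays moved. The work goes in short steps, Python scripts to look and compute and a tool call to move; the robot and the scene stay as the last step left them, time stands still between calls to the robot, and variables do not carry over. Pictures are saved under pics/ and viewed, at most 14 in all, crops included, and the job is handed in when it is done.

Besides the shell and the picture viewer there is one more tool, called after "Request:" as name(argument=value, ...), one argument or row to a line, values as JSON. servo_tool: Moves the arm, as the interface text tells. Shifts and turns lie within -1 to 1; 1 stands for 0.1 m of shift or 45 degrees of turn. Its arguments: {"type":"object","properties":{"rows":{"type":"array"},"grip_force":{"type":"number"}},"required":["rows"]}

```bash
ls; mkdir -p pics
python3 - <<'E'
from station import manip
import cv2
print(manip.state())
for n in("scene","top"):
    im=manip.camera(n); cv2.imwrite(f"pics/{n}0.png",im[:,:,::-1]); c=manip.calibration(n); print(n,c)
E
```

```text
pics
{'time': 0.0, 'q': array([ 5.72715628e+01,  1.79590801e+01,  8.58519990e+01,  4.21275983e-05,
        7.62600473e+01, -1.27994278e+01]), 'joint_vel': array([ 0.09496219,  0.021315  ,  0.05579507,  0.0361462 , -0.0444803 ,
        0.05045325]), 'joint_efforts': array([ 1.00423460e-04, -4.02217448e+01, -2.52262866e+01,  6.93711243e-02,
        3.54186154e-02, -8.27956524e-05]), 'position': array([0.17883773, 0.49337311, 0.25217751]), 'eef_rot': array([-1.79930650e+02, -1.57971356e-02,  1.60070971e+02]), 'contact_force': array([-0.22527695, -0.27050336,  0.7917572 ]), 'moment': array([-0.01186752,  0.04738062, -0.03601816]), 'grip_force': 0.0, 'opening': 0.08818041728684269}
scene {'K': array([[394.8426963 ,   0.        , 281.43277654],
       [  0.        , 394.8426963 , 211.03307074],
       [  0.        ,   0.        ,   1.        ]]), 'position': array([-0.07259671, -0.33053225,  0.5735031 ]), 'attitude': array([-125.56073425,    0.84196964,  -62.15126596])}
top {'K': array([[468.86871872,   0.        , 274.77122556],
       [  0.        , 468.86871872, 207.62906824],
       [  0.        ,   0.        ,   1.        ]]), 'position': array([0.45767499, 0.02155924, 1.29273266]), 'attitude': array([-174.6370206 ,   -0.60544757,  -90.31910668])}
```

View pics/scene0.png

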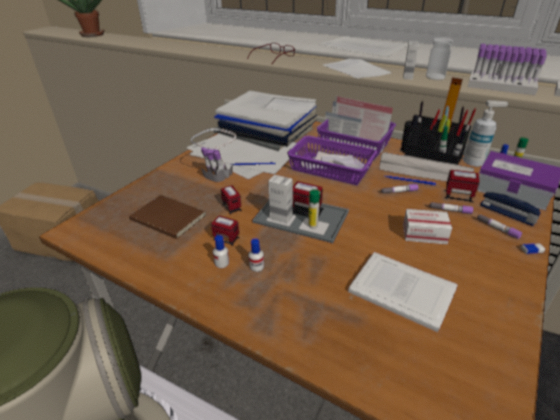

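View pics/top0.png

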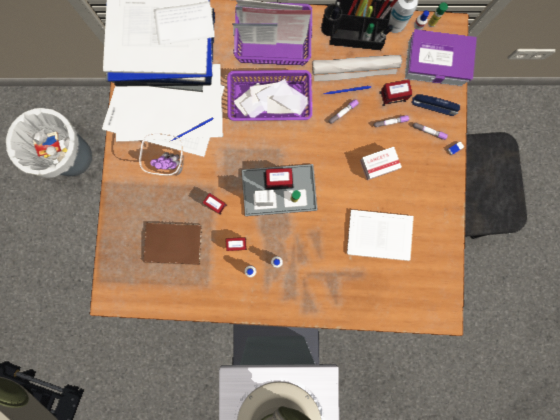

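Scene view: the tray is at (302,215), with the carton left, the glue right and the stamp behind. The wallet is at (167,215) and the pad at (403,288). In the top view there are two bottles in front, at (250,271) and (277,262). The right-hand one, (277,262), is the target.

```bash
cat > h.py <<'E'
import numpy as np, cv2
from scipy.spatial.transform import Rotation as R
from station import manip
def ray(n,u,v):
    c=manip.calibration(n);d=R.from_euler('xyz',c["attitude"],degrees=True).as_matrix()@np.linalg.inv(c["K"])@[u,v,1]
    return np.array(c["position"]),d
def at(n,u,v,z):
    p,d=ray(n,u,v);return p+d*(z-p[2])/d[2]
def proj(n,P):
    c=manip.calibration(n);q=c["K"]@(R.from_euler('xyz',c["attitude"],degrees=True).as_matrix().T@(np.asarray(P)-c["position"]));return q[:2]/q[2]
def blob(im,box,f):
    """mask f(r,g,b) in box x0,y0,x1,y1 -> largest contour blob: centroid, area, minAreaRect"""
    x0,y0,x1,y1=box;s=im[y0:y1,x0:x1].astype(int)
    m=f(s[...,0],s[...,1],s[...,2]).astype(np.uint8)
    cs=cv2.findContours(m,cv2.RETR_EXTERNAL,cv2.CHAIN_APPROX_NONE)[0]
    c=max(cs,key=cv2.contourArea);f=np.zeros_like(m);cv2.drawContours(f,[c],-1,1,-1)
    ys,xs=np.nonzero(f);c=c+np.array([[x0,y0]])
    return np.array([xs.mean()+x0,ys.mean()+y0]),len(xs),cv2.boxPoints(cv2.minAreaRect(c))
E
python3 - <<'E'
from h import *
t=cv2.imread("pics/top0.png");s=cv2.imread("pics/scene0.png")
cv2.imwrite("pics/c1.png",np.hstack([cv2.resize(t[150:290,225:325],None,fx=4,fy=4,interpolation=cv2.INTER_CUBIC),cv2.resize(s[165:275,200:300][:, :],None,fx=4,fy=4,interpolation=cv2.INTER_CUBIC)[:0+560] if 0 else cv2.resize(s[165:285,250:350],(400,560))]))
t=t[:,:,::-1];
for n,(u,v) in dict(tray=(250,183),trayr=(310,190),wal=(171,243),pad=(380,236),carton=(264,200),stamp=(279,178),glue=(296,196),fl=(277,262),desk=(330,200),mark=(270,185)).items(): print(n,t[v,u])
def rep(n,box,f,z):
    c,a,b=blob(t,box,f);P=np.array([at("top",*p,z) for p in b])
    L=[np.linalg.norm(P[i]-P[(i+1)%4]) for i in range(4)]
    print(n,c.round(1),a,at("top",*c,z).round(4),"rect",P.mean(0)[:2].round(4),np.round(L[:2],3),"yaw",[np.degrees(np.arctan2(*(P[i+1]-P[i])[1::-1])).round(1) for i in(0,1)])
rep("pad",(335,200,425,270),lambda r,g,b:(b>130),.012)
rep("wallet",(135,215,208,272),lambda r,g,b:(r<90),.013)
rep("tray",(235,155,322,222),lambda r,g,b:(abs(r-b)<25),.005)
rep("stamp",(262,162,297,190),lambda r,g,b:(r>60)&(g<40)&(b<60),.066)
rep("glue",(286,186,306,206),lambda r,g,b:(g>r+15)&(g>b+10),.096)
rep("carton",(252,187,276,210),lambda r,g,b:(b>140),.108)
rep("fluid",(268,252,287,271),lambda r,g,b:(b>r+30),.072)
rep("fluid2",(240,262,260,281),lambda r,g,b:(b>r+30),.072)
rep("stampA",(200,190,228,216),lambda r,g,b:(r>60)&(g<40)&(b<60),.05)
rep("stampB",(222,232,250,254),lambda r,g,b:(r>60)&(g<40)&(b<60),.05)
rep("lanc",(358,143,405,182),lambda r,g,b:(b>120),.045)
E
```

```text
tray [135 140 138]
trayr [149 154 151]
wal [120  80  57]
pad [245 244 242]
carton [249 248 246]
stamp [250 250 248]
glue [ 43 141  91]
fl [ 37  70 202]
desk [209 143  88]
mark [95 33 38]
pad [380.2 235. ] 2891 [ 0.5013 -0.2805  0.012 ] rect [ 0.5017 -0.2805] [0.125 0.177] yaw [np.float64(-6.9), np.float64(-96.0)]Traceback (most recent call last):
  File "<stdin>", line 11, in <module>
  File "<stdin>", line 7, in rep
  File "h.py", line 16, in blob
    c=max(cs,key=cv2.contourArea);f=np.zeros_like(m);cv2.drawContours(f,[c],-1,1,-1)
ValueError: max() iterable argument is empty
```

View pics/c1.png

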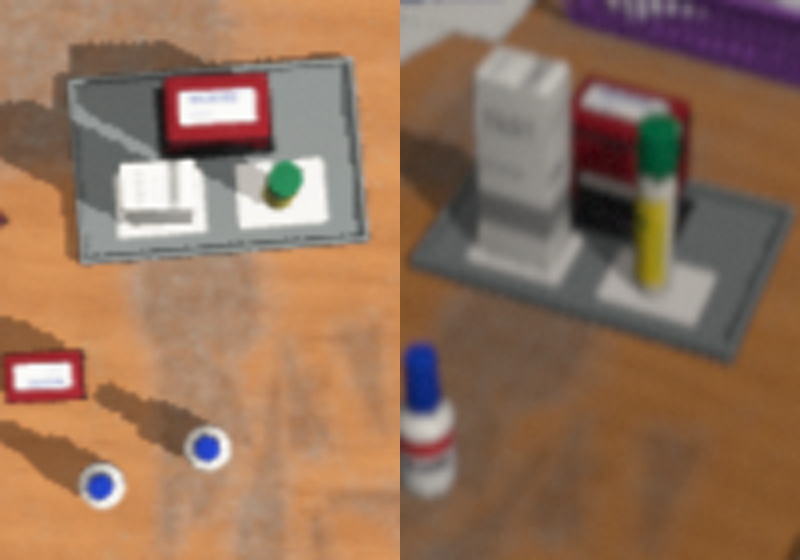

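The zoomed view shows the carton on the left white mark and the glue on the right one. The stamp is behind them, and the target bottle's cap is at crop (208,448), which is pixel (277,262).

```bash
cat > m.py <<'E'
from h import *
t=cv2.imread("pics/top0.png")[:,:,::-1]
def rep(n,box,f,z):
    c,a,b=blob(t,box,f);P=np.array([at("top",*p,z) for p in b])
    L=[np.linalg.norm(P[i]-P[(i+1)%4]) for i in range(4)]
    print(n,c.round(1),a,at("top",*c,z).round(4),"rect",P.mean(0)[:2].round(4),np.round(L[:2],3),"yaw",[np.degrees(np.arctan2(*(P[i+1]-P[i])[1::-1])).round(1) for i in(0,1)])
rep("pad",(335,200,425,270),lambda r,g,b:(b>130),.012)
rep("wallet",(135,215,208,272),lambda r,g,b:(r<140)&(r-b>40),.013)
rep("wallet2",(135,215,208,272),lambda r,g,b:(r<150)&(g<105),.013)
rep("tray",(235,155,322,222),lambda r,g,b:(abs(r-b)<25)&(r>70),.008)
rep("stamp",(262,162,297,190),lambda r,g,b:(r>80)&(r>g*2.5)|(b>180),.066)
rep("glue",(286,186,306,206),lambda r,g,b:(g>r+40)&(g>b+20),.096)
rep("carton",(252,187,276,203),lambda r,g,b:(b>235),.108)
rep("fluid",(268,252,287,271),lambda r,g,b:(b>r+60),.072)
rep("fluid2",(240,262,260,281),lambda r,g,b:(b>r+60),.072)
rep("stampA",(200,190,228,216),lambda r,g,b:(r>80)&(r>g*2.5)|(b>150),.05)
rep("stampB",(222,232,250,254),lambda r,g,b:(r>80)&(r>g*2.5)|(b>150),.05)
rep("lanc",(358,143,405,182),lambda r,g,b:(b>150),.045)
rep("markR",(282,185,310,210),lambda r,g,b:(b>180),.005)
rep("markL",(252,187,280,212),lambda r,g,b:(b>180),.005)
rep("cup",(135,135,190,180),lambda r,g,b:(b>g+20),.1)
E
python3 m.py
```

```text
pad [380.2 235. ] 2891 [ 0.5013 -0.2805  0.012 ] rect [ 0.5017 -0.2805] [0.125 0.177] yaw [np.float64(-6.9), np.float64(-96.0)]
wallet [170.3 242.5] 2399 [0.4839 0.2916 0.013 ] rect [0.485  0.2909] [0.113 0.163] yaw [np.float64(-1.1), np.float64(-92.6)]
wallet2 [170.3 242.4] 2409 [0.4842 0.2916 0.013 ] rect [0.4849 0.2908] [0.113 0.163] yaw [np.float64(-1.1), np.float64(-92.6)]
tray [278.4 189.6] 3347 [ 0.6282 -0.0031  0.008 ] rect [ 0.6282 -0.0032] [0.202 0.131] yaw [np.float64(-86.3), np.float64(-177.0)]
stamp [278.6 176.8] 424 [ 0.6546 -0.0027  0.066 ] rect [ 0.6541 -0.0024] [0.066 0.043] yaw [np.float64(-90.2), np.float64(179.5)]
glue [295.9 194.3] 62 [ 0.6042 -0.0463  0.096 ] rect [ 0.6036 -0.0465] [0.02 0.02] yaw [np.float64(-45.2), np.float64(-135.6)]
carton [260.7 196.1] 115 [0.5984 0.0439 0.108 ] rect [0.5987 0.0433] [0.025 0.026] yaw [np.float64(-90.2), np.float64(179.8)]
fluid [276.4 261.6] 30 [0.4318 0.0047 0.072 ] rect [0.4322 0.0043] [0.013 0.013] yaw [np.float64(-90.3), np.float64(179.6)]
fluid2 [249.6 271.5] 31 [0.4071 0.074  0.072 ] rect [0.407  0.0742] [0.013 0.013] yaw [np.float64(-90.3), np.float64(179.9)]
stampA [213.8 203. ] 225 [0.5874 0.1701 0.05  ] rect [0.5876 0.1703] [0.031 0.052] yaw [np.float64(-32.0), np.float64(-122.7)]
stampB [235.5 243.6] 228 [0.4792 0.1119 0.05  ] rect [0.4793 0.1121] [0.051 0.031] yaw [np.float64(-86.7), np.float64(-176.4)]
lanc [380.3 158. ] 476 [ 0.7083 -0.2786  0.045 ] rect [ 0.7083 -0.2787] [0.092 0.039] yaw [np.float64(-70.7), np.float64(-162.3)]
markR [295.7 199. ] 250 [ 0.6021 -0.0508  0.005 ] rect [ 0.6064 -0.0488] [0.061 0.047] yaw [np.float64(-90.2), np.float64(179.3)]
markL [265.1 199. ] 336 [0.6027 0.0339 0.005 ] rect [0.6012 0.0341] [0.061 0.053] yaw [np.float64(-90.2), np.float64(179.7)]
cup [163.4 162.9] 248 [0.6865 0.2942 0.1   ] rect [0.6888 0.2952] [0.067 0.031] yaw [np.float64(-90.2), np.float64(-179.2)]
```

Run:
```python
from h import *
s=cv2.imread("pics/scene0.png")
def box(cx,cy,yaw,lx,ly,z,col):
    c,q=np.cos(np.radians(yaw)),np.sin(np.radians(yaw))
    P=[proj("scene",[cx+c*i*lx/2-q*j*ly/2,cy+q*i*lx/2+c*j*ly/2,z]) for i,j in((1,1),(1,-1),(-1,-1),(-1,1))]
    cv2.polylines(big,[np.int32((np.array(P)-[110,160])*2.1)],True,col,1)
big=cv2.resize(s[160:340,110:480],None,fx=2.1,fy=2.1,interpolation=cv2.INTER_CUBIC)
box(.5015,-.2805,-6.4,.122,.171,.012,(0,0,255))
box(.4845,.291,-1.8,.105,.15,.013,(0,255,0))
box(.6282,-.0031,3.5,.130,.2,.011,(255,255,0))
box(.5998,.0373,3.5,.030,.046,.113,(0,0,255))
box(.5998,.0373,3.5,.030,.046,.005,(0,0,255))
box(.655,-.002,3.5,.045,.071,.071,(0,255,0))
box(.6045,-.0464,3.5,.024,.024,.101,(0,0,255))
box(.432,.0045,3.5,.03,.03,.0,(0,0,255))
box(.432,.0045,3.5,.019,.019,.072,(0,0,255))
cv2.imwrite("pics/ov.png",big)
```

```text
(no output)
```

View pics/ov.png

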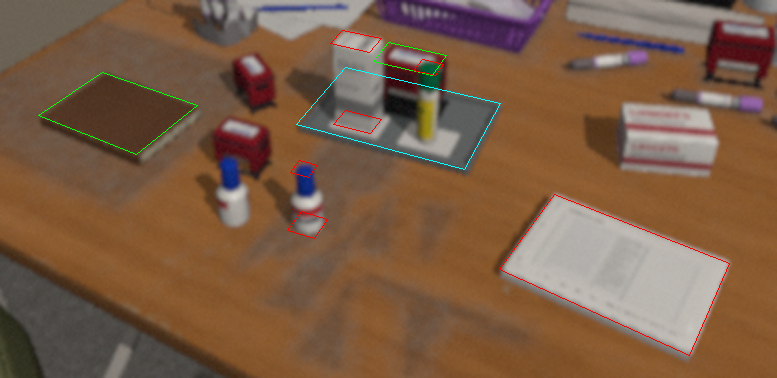

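The overlay agrees to within about 1 px on the pad, wallet, tray, carton and bottle, so I'm starting to move. First I turn towards tray alignment (yaw 183.5).

Request:
servo_tool(
  rows=[
    [[-0.25, -0.12, 0], [0, 0, -0.12], 1],
    [[-0.5, -0.25, 0], [0, 0, -0.26], 1],
    [[-0.75, -0.38, 0], [0, 0, -0.4], 0.8],
    [[-1, -0.5, 0], [0, 0, -0.52], 0.8],
    [[-1, -0.5, 0], [0, 0, -0.52], 0.8],
  ],
  grip_force=15,
)

```text
time: 0.72
position: [0.2566, 0.4117, 0.2525]
eef_rot: [-180.0, -0.0, -176.7]
contact_force: [-0.2, 0.3, 0.2]
opening: 0.0707
grip_force: 0.0
```

Request:
servo_tool(
  rows=[
    [[-0.2, -0.25, 0], [0, 0, 0], 0.8],
    [[-0.4, -0.49, 0], [0, 0, 0], 0.8],
    [[-0.6, -0.74, 0], [0, 0, 0], 0.8],
    [[-0.8, -0.98, 0], [0, 0, 0], 0.8],
    [[-0.8, -0.98, 0], [0, 0, 0], 0.8],
  ],
)

```text
time: 1.35
position: [0.3421, 0.3193, 0.2525]
eef_rot: [-180.0, -0.0, -176.7]
contact_force: [0.3, 1.3, -0.5]
opening: 0.0704
grip_force: 0.0
```

Request:
servo_tool(
  rows=[
    [[-0.2, -0.25, 0], [0, 0, 0], 0.8],
    [[-0.4, -0.49, 0], [0, 0, 0], 0.8],
    [[-0.6, -0.74, 0], [0, 0, 0], 0.8],
    [[-0.8, -0.98, 0], [0, 0, 0], 0.8],
    [[-0.8, -0.98, 0], [0, 0, 0], 0.8],
  ],
)

```text
time: 1.98
position: [0.4277, 0.2268, 0.2525]
eef_rot: [180.0, -0.0, -176.7]
contact_force: [-0.1, 0.8, 0.5]
opening: 0.0704
grip_force: 0.0
```

Request:
servo_tool(
  rows=[
    [[-0.2, -0.25, 0], [0, 0, 0], 0.8],
    [[-0.4, -0.49, 0], [0, 0, 0], 0.8],
    [[-0.6, -0.74, 0], [0, 0, 0], 0.8],
    [[-0.8, -0.98, 0], [0, 0, 0], 0.8],
    [[-0.8, -0.98, 0], [0, 0, 0], 0.8],
  ],
)

```text
time: 2.6
position: [0.5134, 0.1343, 0.2524]
eef_rot: [180.0, -0.0, -176.6]
contact_force: [-0.8, -0.8, 0.3]
opening: 0.0704
grip_force: 0.0
```

Request:
servo_tool(
  rows=[
    [[-0.2, -0.25, 0], [0, 0, 0], 0.8],
    [[-0.4, -0.49, 0.1], [0, 0, 0], 0.8],
    [[-0.6, -0.74, 0.3], [0, 0, 0], 0.8],
    [[-0.8, -0.98, 0.5], [0, 0, 0], 0.8],
    [[-0.8, -0.98, 0.5], [0, 0, 0], 0.8],
  ],
)

```text
time: 3.22
position: [0.5985, 0.0417, 0.201]
eef_rot: [179.9, -0.2, -176.6]
contact_force: [-0.1, 1.1, 0.5]
opening: 0.0705
grip_force: 0.0
```

Request:
servo_tool(
  rows=[
    [[-0.01, -0.04, 0.1], [0, 0, 0], 0.8],
    [[-0.01, -0.04, 0.3], [0, 0, 0], 0.8],
    [[-0.01, -0.04, 0.5], [0, 0, 0], 0.8],
    [[-0.01, -0.04, 0.6], [0, 0, 0], 0.8],
    [[-0.01, -0.04, 0.6], [0, 0, 0], 0.8],
  ],
)

```text
time: 3.85
position: [0.6, 0.0373, 0.1428]
eef_rot: [180.0, -0.0, -176.5]
contact_force: [-0.1, 0.3, 1.0]
opening: 0.0705
grip_force: 0.0
```

Run:
```python
from h import *
im=manip.camera("scene"); cv2.imwrite("pics/s1.png",cv2.resize(im[100:280,200:400,::-1],None,fx=3,fy=3,interpolation=cv2.INTER_CUBIC))
st=manip.state();print(st['position'],st['eef_rot'])
```

```text
[0.60033227 0.0371397  0.14335903] [-1.79995250e+02  4.14683109e-02 -1.76498791e+02]
```

View pics/s1.png

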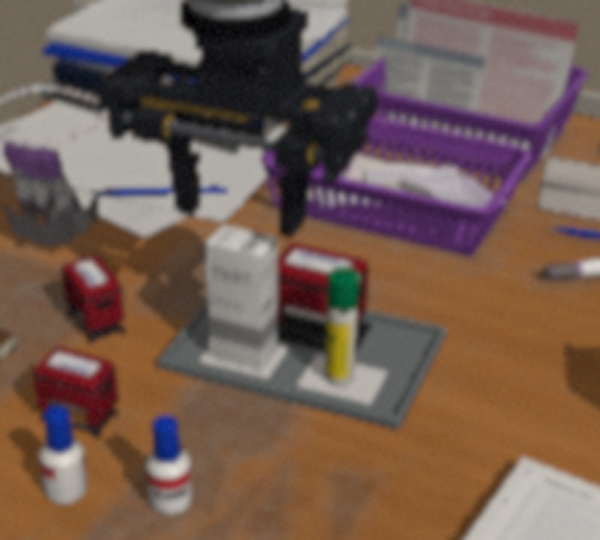

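The fingers straddle the carton, at about (185–300, 210) with the carton top at (242,238). I'm descending and gripping.

Request:
servo_tool(
  rows=[
    [[0, 0, 0.2], [0, 0, 0], 0.8],
    [[0, 0, 0.4], [0, 0, 0], 0.8],
    [[0, 0, 0.55], [0, 0, 0], 0.8],
    [[0, 0, 0.63], [0, 0, 0], 0.8],
    [[0, 0, 0.63], [0, 0, 0], 0.8],
  ],
)

```text
time: 4.53
position: [0.6004, 0.0367, 0.0797]
eef_rot: [180.0, -0.0, -176.5]
contact_force: [-0.1, -0.2, -0.3]
opening: 0.0704
grip_force: 0.0
```

Request:
servo_tool(
  rows=[
    [[0, 0, 0], [0, 0, 0], 0.7],
    [[0, 0, 0], [0, 0, 0], 0.6],
    [[0, 0, 0], [0, 0, 0], 0.4],
    [[0, 0, 0], [0, 0, 0], 0.4],
    [[0, 0, 0], [0, 0, 0], 0.4],
  ],
)

```text
time: 5.15
position: [0.6004, 0.0366, 0.08]
eef_rot: [-180.0, 0.0, -176.5]
contact_force: [0.1, -0.2, 1.5]
opening: 0.046
grip_force: 15.0
```

Request:
servo_tool(
  rows=[
    [[0, 0, 0], [0, 0, 0], 0.4],
    [[0, 0, -0.1], [0, 0, 0], 0.4],
    [[0, 0, -0.25], [0, 0, 0], 0.4],
    [[0, 0, -0.4], [0, 0, 0], 0.4],
    [[0, 0, -0.5], [0, 0, 0], 0.4],
  ],
)

```text
time: 5.78
position: [0.6006, 0.0366, 0.1312]
eef_rot: [-180.0, 0.1, -176.5]
contact_force: [0.1, -0.3, 0.0]
opening: 0.0459
grip_force: 15.0
```

Request:
servo_tool(
  rows=[
    [[0.05, 0.15, -0.15], [0, 0, 0], 0.4],
    [[0.1, 0.35, -0.3], [0, 0, 0], 0.4],
    [[0.18, 0.55, -0.45], [0, 0, 0], 0.4],
    [[0.25, 0.8, -0.5], [0, 0, 0], 0.4],
    [[0.33, 1.0, -0.5], [0, 0, 0], 0.4],
  ],
)

```text
time: 6.4
position: [0.5606, 0.1364, 0.1806]
eef_rot: [180.0, 0.1, -176.5]
contact_force: [-0.4, 0.2, -1.0]
opening: 0.0459
grip_force: 15.0
```

Request:
servo_tool(
  rows=[
    [[0.06, 0.2, 0], [0, 0, 0], 0.4],
    [[0.12, 0.4, 0], [0, 0, 0], 0.4],
    [[0.2, 0.6, 0], [0, 0, 0], 0.4],
    [[0.26, 0.8, 0], [0, 0, 0], 0.4],
    [[0.32, 1.0, 0], [0, 0, 0], 0.4],
  ],
)

```text
time: 7.02
position: [0.5228, 0.2336, 0.1797]
eef_rot: [-180.0, 0.0, -176.5]
contact_force: [-0.1, -0.4, -0.4]
opening: 0.0461
grip_force: 15.0
```

Request:
servo_tool(
  rows=[
    [[0.06, 0.2, 0], [0, 0, 0], 0.4],
    [[0.14, 0.45, 0], [0, 0, 0], 0.4],
    [[0.22, 0.7, 0], [0, 0, 0], 0.4],
    [[0.28, 0.9, 0], [0, 0, 0], 0.4],
    [[0.32, 1.0, 0], [0, 0, 0], 0.4],
  ],
)

```text
time: 7.65
position: [0.4848, 0.3314, 0.1796]
eef_rot: [-180.0, -0.0, -176.5]
contact_force: [0.4, -0.4, -0.4]
opening: 0.0464
grip_force: 15.0
```

Request:
servo_tool(
  rows=[
    [[0, 0, 0.1], [0, 0, 0], 0.4],
    [[0, 0, 0.25], [0, 0, 0], 0.4],
    [[0, 0, 0.45], [0, 0, 0], 0.4],
    [[0, 0, 0.6], [0, 0, 0], 0.4],
    [[0, 0, 0.7], [0, 0, 0], 0.4],
  ],
)

```text
time: 8.28
position: [0.4853, 0.3297, 0.1085]
eef_rot: [-180.0, -0.1, -176.6]
contact_force: [0.1, -1.1, -0.2]
opening: 0.0462
grip_force: 15.0
```

Request:
servo_tool(
  rows=[
    [[0, 0, 0.08], [0, 0, 0], 0.4],
    [[0, 0, 0.14], [0, 0, 0], 0.4],
    [[0, 0, 0.18], [0, 0, 0], 0.4],
    [[0, 0, 0.2], [0, 0, 0], 0.4],
    [[0, 0, 0.2], [0, 0, 0], 0.4],
  ],
)

```text
time: 8.9
position: [0.4854, 0.3303, 0.0898]
eef_rot: [180.0, 0.0, -176.5]
contact_force: [0.4, 0.0, -0.5]
opening: 0.0464
grip_force: 15.0
```

Request:
servo_tool(
  rows=[
    [[0, 0, 0.01], [0, 0, 0], 0.4],
    [[0, 0, 0.02], [0, 0, 0], 0.4],
    [[0, 0, 0.02], [0, 0, 0], 0.55],
    [[0, 0, 0.02], [0, 0, 0], 0.7],
    [[0, 0, 0.02], [0, 0, 0], 0.75],
  ],
)

```text
time: 9.52
position: [0.4853, 0.3302, 0.0877]
eef_rot: [-180.0, -0.0, -176.5]
contact_force: [0.4, 0.1, -0.6]
opening: 0.0652
grip_force: 0.0
```

Request:
servo_tool(
  rows=[
    [[0, 0, 0], [0, 0, 0], 0.75],
    [[0, 0, -0.1], [0, 0, 0], 0.75],
    [[0, 0, -0.4], [0, 0, 0], 0.75],
    [[0, 0, -0.7], [0, 0, 0], 0.75],
    [[0, 0, -0.9], [0, 0, 0], 0.75],
  ],
)

```text
time: 10.15
position: [0.4856, 0.3304, 0.18]
eef_rot: [180.0, 0.1, -176.5]
contact_force: [-0.1, -0.2, 0.2]
opening: 0.0661
grip_force: 0.0
```

Request:
servo_tool(
  rows=[
    [[-0.05, -0.15, 0], [0, 0, 0], 0.7],
    [[-0.1, -0.35, 0], [0, 0, 0], 0.6],
    [[-0.14, -0.55, 0], [0, 0, 0], 0.5],
    [[-0.2, -0.75, 0], [0, 0, 0], 0.5],
    [[-0.24, -0.96, 0], [0, 0, 0], 0.5],
  ],
)

```text
time: 10.78
position: [0.5156, 0.2341, 0.1774]
eef_rot: [-180.0, -0.0, -176.6]
contact_force: [0.4, -0.0, -0.9]
opening: 0.0447
grip_force: 0.0
```

Request:
servo_tool(
  rows=[
    [[-0.05, -0.2, 0], [0, 0, 0], 0.5],
    [[-0.1, -0.4, 0], [0, 0, 0], 0.5],
    [[-0.14, -0.6, 0], [0, 0, 0], 0.5],
    [[-0.2, -0.8, 0], [0, 0, 0], 0.5],
    [[-0.24, -0.96, 0], [0, 0, 0], 0.5],
  ],
)

```text
time: 11.4
position: [0.5453, 0.1402, 0.1777]
eef_rot: [-180.0, 0.0, -176.5]
contact_force: [-0.0, -0.2, -0.7]
opening: 0.0442
grip_force: 0.0
```

Request:
servo_tool(
  rows=[
    [[-0.05, -0.2, 0], [0, 0, 0], 0.5],
    [[-0.1, -0.4, 0], [0, 0, 0], 0.5],
    [[-0.14, -0.6, 0], [0, 0, 0], 0.5],
    [[-0.2, -0.8, 0], [0, 0, 0], 0.5],
    [[-0.24, -0.96, 0], [0, 0, 0], 0.5],
  ],
)

```text
time: 12.02
position: [0.5751, 0.0457, 0.1777]
eef_rot: [-180.0, 0.0, -176.5]
contact_force: [-0.4, -0.1, -0.2]
opening: 0.0439
grip_force: 0.0
```

Request:
servo_tool(
  rows=[
    [[-0.06, -0.25, 0], [0, 0, 0], 0.5],
    [[-0.12, -0.5, 0], [0, 0, 0], 0.5],
    [[-0.18, -0.75, 0], [0, 0, 0], 0.5],
    [[-0.24, -0.95, 0], [0, 0, 0], 0.5],
    [[-0.24, -0.95, 0.2], [0, 0, 0], 0.5],
  ],
)

```text
time: 12.65
position: [0.6055, -0.0481, 0.1585]
eef_rot: [-179.9, 0.2, -176.6]
contact_force: [0.2, -0.2, 0.1]
opening: 0.0437
grip_force: 0.0
```

Run:
```python
from h import *
im=manip.camera("scene"); a=cv2.resize(im[150:280,120:400,::-1],None,fx=2.8,fy=2.8,interpolation=cv2.INTER_CUBIC)
cv2.imwrite("pics/s2.png",a)
st=manip.state();print(st['position'],st['eef_rot'])
```

```text
[ 0.60385734 -0.04707511  0.15490017] [ 1.79939421e+02 -1.60968820e-01 -1.76578929e+02]
```

View pics/s2.png

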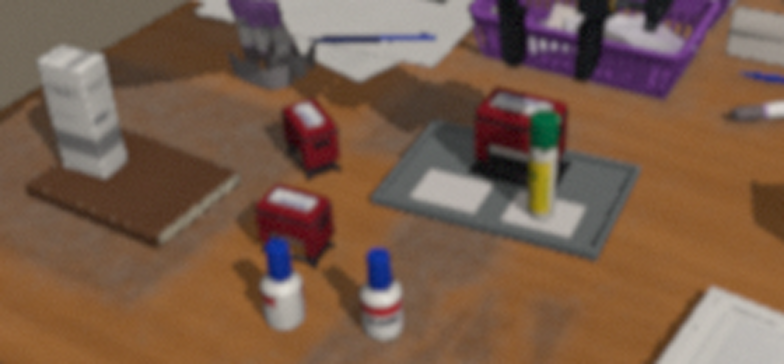

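The carton stands upright on the wallet at (85,115). The fingers, at (512,55) and (590,70), are centred over the glue cap at (544,115). I'm descending on the glue.

Request:
servo_tool(
  rows=[
    [[0, 0, 0.2], [0, 0, 0], 0.5],
    [[0, 0, 0.45], [0, 0, 0], 0.5],
    [[0, 0, 0.7], [0, 0, 0], 0.5],
    [[0, 0, 0.87], [0, 0, 0], 0.5],
    [[0, 0, 0.87], [0, 0, 0], 0.5],
  ],
)

```text
time: 13.32
position: [0.604, -0.0462, 0.07]
eef_rot: [180.0, -0.1, -176.5]
contact_force: [0.1, -0.2, 0.9]
opening: 0.0441
grip_force: 0.0
```

Request:
servo_tool(
  rows=[
    [[0, 0, 0], [0, 0, 0], 0.45],
    [[0, 0, 0], [0, 0, 0], 0.35],
    [[0, 0, 0], [0, 0, 0], 0.2],
    [[0, 0, 0], [0, 0, 0], 0.15],
    [[0, 0, 0], [0, 0, 0], 0.15],
  ],
)

```text
time: 13.95
position: [0.6047, -0.0463, 0.0713]
eef_rot: [-180.0, 0.1, -176.5]
contact_force: [-0.2, 0.4, 3.6]
opening: 0.0224
grip_force: 14.8
```

Request:
servo_tool(
  rows=[
    [[0, 0, 0], [0, 0, 0], 0.15],
    [[0, 0, -0.2], [0, 0, 0], 0.15],
    [[0, 0, -0.5], [0, 0, 0], 0.15],
    [[0, 0, -0.8], [0, 0, 0], 0.15],
    [[0, 0, -1], [0, 0, 0], 0.15],
  ],
)

```text
time: 14.58
position: [0.6044, -0.0463, 0.1717]
eef_rot: [-180.0, 0.0, -176.5]
contact_force: [-0.5, 1.4, -1.5]
opening: 0.0225
grip_force: 14.9
```

Request:
servo_tool(
  rows=[
    [[0.05, 0.15, 0], [0, 0, 0], 0.15],
    [[0.1, 0.35, 0], [0, 0, 0], 0.15],
    [[0.18, 0.55, 0], [0, 0, 0], 0.15],
    [[0.25, 0.8, 0], [0, 0, 0], 0.15],
    [[0.34, 1.0, 0], [0, 0, 0], 0.15],
  ],
)

```text
time: 15.2
position: [0.5633, 0.0534, 0.1702]
eef_rot: [180.0, -0.1, -176.5]
contact_force: [0.3, -0.4, -0.2]
opening: 0.0225
grip_force: 14.9
```

Request:
servo_tool(
  rows=[
    [[0.06, 0.2, 0], [0, 0, 0], 0.15],
    [[0.12, 0.4, 0], [0, 0, 0], 0.15],
    [[0.2, 0.6, 0], [0, 0, 0], 0.15],
    [[0.27, 0.8, 0], [0, 0, 0], 0.15],
    [[0.34, 1.0, 0], [0, 0, 0], 0.15],
  ],
)

```text
time: 15.82
position: [0.5238, 0.1505, 0.1708]
eef_rot: [180.0, 0.0, -176.5]
contact_force: [0.4, -0.1, -0.0]
opening: 0.0222
grip_force: 14.9
```

Request:
servo_tool(
  rows=[
    [[0.06, 0.2, 0], [0, 0, 0], 0.15],
    [[0.14, 0.45, 0], [0, 0, 0], 0.15],
    [[0.22, 0.7, 0], [0, 0, 0], 0.15],
    [[0.28, 0.9, 0], [0, 0, 0], 0.15],
    [[0.34, 1.0, 0], [0, 0, 0], 0.15],
  ],
)

```text
time: 16.45
position: [0.4837, 0.2483, 0.1707]
eef_rot: [-180.0, -0.0, -176.5]
contact_force: [-0.3, 0.8, -0.3]
opening: 0.0222
grip_force: 14.9
```

Request:
servo_tool(
  rows=[
    [[0, 0, 0.1], [0, 0, 0], 0.15],
    [[0, 0, 0.3], [0, 0, 0], 0.15],
    [[0, 0, 0.5], [0, 0, 0], 0.15],
    [[0, 0, 0.7], [0, 0, 0], 0.15],
    [[0, 0, 0.8], [0, 0, 0], 0.15],
  ],
)

```text
time: 17.08
position: [0.4841, 0.2463, 0.0893]
eef_rot: [-180.0, -0.1, -176.6]
contact_force: [0.4, 0.5, -0.0]
opening: 0.0221
grip_force: 14.9
```

Request:
servo_tool(
  rows=[
    [[0, 0, 0.03], [0, 0, 0], 0.15],
    [[0, 0, 0.06], [0, 0, 0], 0.15],
    [[0, 0, 0.09], [0, 0, 0], 0.15],
    [[0, 0, 0.11], [0, 0, 0], 0.15],
    [[0, 0, 0.11], [0, 0, 0], 0.15],
  ],
)

```text
time: 17.7
position: [0.4844, 0.247, 0.0797]
eef_rot: [-180.0, -0.0, -176.5]
contact_force: [-0.5, -0.1, -0.7]
opening: 0.0221
grip_force: 14.9
```

Request:
servo_tool(
  rows=[
    [[0, 0, 0.01], [0, 0, 0], 0.15],
    [[0, 0, 0.015], [0, 0, 0], 0.15],
    [[0, 0, 0.015], [0, 0, 0], 0.3],
    [[0, 0, 0.015], [0, 0, 0], 0.4],
    [[0, 0, 0.015], [0, 0, 0], 0.45],
  ],
)

```text
time: 18.32
position: [0.4843, 0.247, 0.0781]
eef_rot: [-180.0, -0.0, -176.5]
contact_force: [0.1, 0.6, -0.3]
opening: 0.0395
grip_force: 0.0
```

Request:
servo_tool(
  rows=[
    [[0, 0, 0], [0, 0, 0], 0.45],
    [[0, 0, -0.1], [0, 0, 0], 0.45],
    [[0, 0, -0.4], [0, 0, 0], 0.45],
    [[0, 0, -0.7], [0, 0, 0], 0.45],
    [[0, 0, -1], [0, 0, 0], 0.45],
  ],
)

```text
time: 18.95
position: [0.4843, 0.247, 0.1799]
eef_rot: [180.0, 0.0, -176.5]
contact_force: [-0.6, 0.1, 0.4]
opening: 0.0396
grip_force: 0.0
```

Run:
```python
from h import *
im=manip.camera("scene"); a=cv2.resize(im[150:280,120:400,::-1],None,fx=2.8,fy=2.8,interpolation=cv2.INTER_CUBIC)
cv2.imwrite("pics/s3.png",a)
st=manip.state();print(st['position'],st['eef_rot'])
```

```text
[0.48571012 0.24746007 0.18385053] [ 179.92508268    0.38563401 -176.51677295]
```

View pics/s3.png

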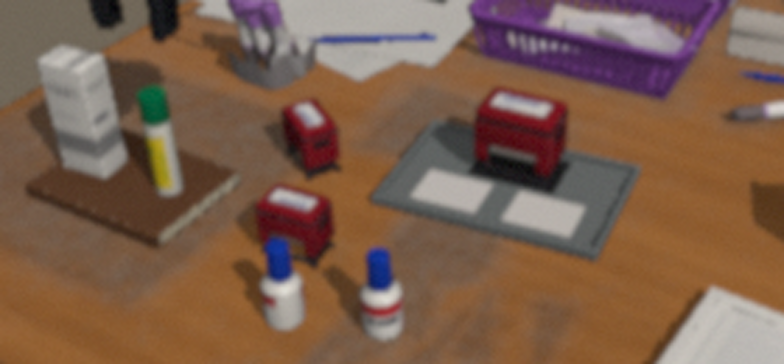

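Both stand upright on the wallet, the carton at (85,115) and the glue at (162,140). The tray is clear, with both white marks visible. Next I refine the marks and the stamp from the top view.

```bash
python3 - <<'E'
import h
im=h.manip.camera("top");h.cv2.imwrite("pics/t1.png",im[:,:,::-1])
E
sed -e 's/top0/t1/' m.py | grep -v -e '"glue"' -e '"carton"' -e cup -e stampA -e stampB > m2.py; python3 m2.py
python3 - <<'E'
import cv2,numpy as np
from h import *
s=cv2.imread("pics/s3.png")
im=cv2.imread("pics/t1.png");cv2.imwrite("pics/t1c.png",cv2.resize(im[130:290,120:340],None,fx=3.5,fy=3.5,interpolation=cv2.INTER_CUBIC))
E
```

```text
pad [380.2 235. ] 2892 [ 0.5014 -0.2805  0.012 ] rect [ 0.5018 -0.2805] [0.125 0.177] yaw [np.float64(-6.9), np.float64(-96.0)]
wallet [194.1 257.9] 122 [0.4419 0.2267 0.013 ] rect [0.4457 0.227 ] [0.04  0.027] yaw [np.float64(0.7), np.float64(-90.3)]
wallet2 [192.7 237.8] 1045 [0.4963 0.2311 0.013 ] rect [0.4921 0.2383] [0.093 0.133] yaw [np.float64(-90.3), np.float64(-179.5)]
tray [278.4 189.6] 3349 [ 0.6282 -0.0031  0.008 ] rect [ 0.6283 -0.0032] [0.202 0.131] yaw [np.float64(-86.1), np.float64(-176.7)]
stamp [278.7 176.9] 430 [ 0.6543 -0.0028  0.066 ] rect [ 0.6541 -0.0024] [0.066 0.043] yaw [np.float64(-90.2), np.float64(179.5)]
fluid [276.4 261.6] 30 [0.4318 0.0047 0.072 ] rect [0.4322 0.0043] [0.013 0.013] yaw [np.float64(-90.3), np.float64(179.6)]
fluid2 [249.6 271.5] 31 [0.4071 0.074  0.072 ] rect [0.407  0.0742] [0.013 0.013] yaw [np.float64(-90.3), np.float64(179.9)]
lanc [380.3 158. ] 475 [ 0.7083 -0.2786  0.045 ] rect [ 0.7084 -0.2787] [0.092 0.039] yaw [np.float64(-70.8), np.float64(-162.5)]
markR [294.8 197.8] 378 [ 0.6056 -0.0483  0.005 ] rect [ 0.6056 -0.0483] [0.063 0.046] yaw [np.float64(-85.4), np.float64(-175.9)]
markL [264.6 200.3] 383 [0.5991 0.0354 0.005 ] rect [0.5992 0.0354] [0.063 0.047] yaw [np.float64(-86.1), np.float64(-176.3)]
```

View pics/t1c.png

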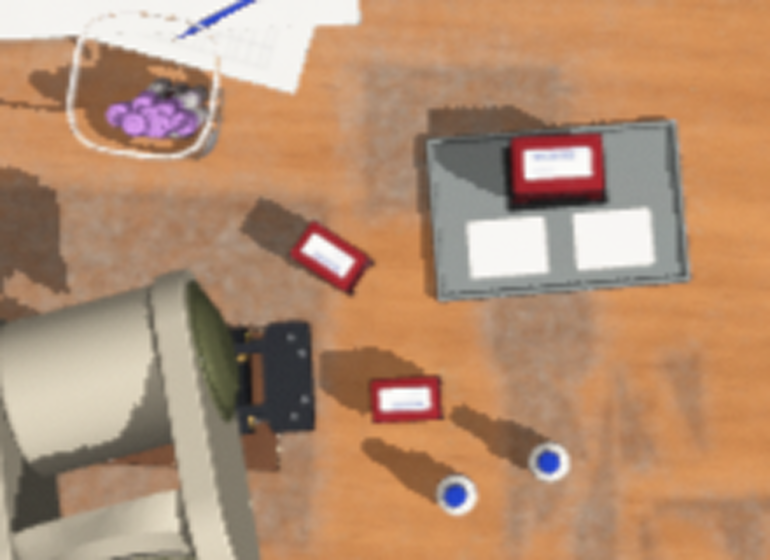

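The tray view matches: the marks are at (507,247) and (614,239) and the stamp is at (557,168). I move over the stamp while turning 90°.

Request:
servo_tool(
  rows=[
    [[-0.1, -0.2, 0], [0, 0, 0.2], 0.5],
    [[-0.2, -0.4, 0], [0, 0, 0.4], 0.6],
    [[-0.3, -0.6, 0], [0, 0, 0.6], 0.75],
    [[-0.4, -0.8, 0], [0, 0, 0.8], 0.75],
    [[-0.5, -1, 0], [0, 0, 1], 0.75],
  ],
)

```text
time: 19.68
position: [0.5404, 0.1496, 0.1776]
eef_rot: [-180.0, -0.0, 138.2]
contact_force: [0.7, 0.5, 0.2]
opening: 0.0658
grip_force: 0.0
```

Request:
servo_tool(
  rows=[
    [[-0.2, -0.06, 0], [0, 0, 0.2], 0.75],
    [[-0.4, -0.12, 0], [0, 0, 0.4], 0.75],
    [[-0.6, -0.18, 0], [0, 0, 0.6], 0.75],
    [[-0.8, -0.24, 0], [0, 0, 0.8], 0.75],
    [[-0.99, -0.28, 0], [0, 0, 1], 0.75],
  ],
)

```text
time: 20.3
position: [0.5959, 0.063, 0.1775]
eef_rot: [-179.9, -0.0, 93.2]
contact_force: [-0.2, 0.7, 0.7]
opening: 0.0663
grip_force: 0.0
```

Request:
servo_tool(
  rows=[
    [[-0.15, 0.12, 0], [0, 0, 0], 0.75],
    [[-0.3, 0.24, 0], [0, 0, 0], 0.75],
    [[-0.5, 0.4, 0.2], [0, 0, 0], 0.75],
    [[-0.69, 0.55, 0.4], [0, 0, 0], 0.75],
    [[-0.69, 0.55, 0.4], [0, 0, 0], 0.75],
  ],
)

```text
time: 20.92
position: [0.6544, -0.0028, 0.1358]
eef_rot: [-179.8, -0.0, 93.4]
contact_force: [0.4, -0.4, -0.2]
opening: 0.0664
grip_force: 0.0
```

Run:
```python
from h import *
st=manip.state();print(st['position'],st['eef_rot'],st['q'].round(1))
```

```text
[ 0.65441869 -0.00276501  0.13580806] [-1.79780824e+02 -4.97679679e-02  9.33839768e+01] [-10.5  40.   69.2  -0.   71.  -13.9]
```

Request:
servo_tool(
  rows=[
    [[0, 0, 0.2], [0, 0, 0], 0.75],
    [[0, 0, 0.45], [0, 0, 0], 0.75],
    [[0, 0, 0.65], [0, 0, 0], 0.75],
    [[0, 0, 0.8], [0, 0, 0], 0.75],
    [[0, 0, 0.85], [0, 0, 0], 0.75],
  ],
)

```text
time: 21.55
position: [0.6547, -0.0017, 0.0526]
eef_rot: [-180.0, -0.0, 93.5]
contact_force: [0.2, 0.1, 0.3]
opening: 0.0662
grip_force: 0.0
```

Request:
servo_tool(
  rows=[
    [[0, 0, 0], [0, 0, 0], 0.75],
    [[0, 0, 0], [0, 0, 0], 0.6],
    [[0, 0, 0], [0, 0, 0], 0.4],
    [[0, 0, 0], [0, 0, 0], 0.35],
    [[0, 0, 0], [0, 0, 0], 0.35],
  ],
  grip_force=20,
)

```text
time: 22.18
position: [0.6552, -0.002, 0.0537]
eef_rot: [180.0, 0.0, 93.5]
contact_force: [0.4, 0.1, 2.9]
opening: 0.0441
grip_force: 19.9
```

Request:
servo_tool(
  rows=[
    [[0, 0, 0], [0, 0, 0], 0.35],
    [[0, 0, -0.1], [0, 0, 0], 0.35],
    [[0, 0, -0.3], [0, 0, 0], 0.35],
    [[0, 0, -0.6], [0, 0, 0], 0.35],
    [[0, 0, -0.8], [0, 0, 0], 0.35],
  ],
)

```text
time: 22.8
position: [0.6554, -0.002, 0.136]
eef_rot: [179.9, 0.0, 93.5]
contact_force: [-1.1, -0.1, -1.2]
opening: 0.0443
grip_force: 19.9
```

Request:
servo_tool(
  rows=[
    [[-0.15, -0.1, 0], [0, 0, 0], 0.35],
    [[-0.35, -0.2, 0], [0, 0, 0], 0.35],
    [[-0.55, -0.35, 0], [0, 0, 0], 0.35],
    [[-0.75, -0.45, 0], [0, 0, 0], 0.35],
    [[-0.9, -0.57, 0], [0, 0, 0], 0.35],
  ],
)

```text
time: 23.42
position: [0.6026, -0.097, 0.1328]
eef_rot: [-180.0, -0.0, 93.4]
contact_force: [0.8, -0.5, -2.3]
opening: 0.0441
grip_force: 19.9
```

Request:
servo_tool(
  rows=[
    [[-0.2, -0.12, 0], [0, 0, 0], 0.35],
    [[-0.4, -0.24, 0], [0, 0, 0], 0.35],
    [[-0.6, -0.36, 0], [0, 0, 0], 0.35],
    [[-0.8, -0.48, 0], [0, 0, 0], 0.35],
    [[-0.9, -0.57, 0], [0, 0, 0], 0.35],
  ],
)

```text
time: 24.05
position: [0.5512, -0.1897, 0.1331]
eef_rot: [-180.0, -0.0, 93.4]
contact_force: [0.6, 0.1, -1.1]
opening: 0.0446
grip_force: 19.9
```

Request:
servo_tool(
  rows=[
    [[-0.2, -0.12, 0], [0, 0, 0], 0.35],
    [[-0.4, -0.24, 0], [0, 0, 0], 0.35],
    [[-0.6, -0.36, 0], [0, 0, 0], 0.35],
    [[-0.8, -0.48, 0.1], [0, 0, 0], 0.35],
    [[-0.89, -0.56, 0.3], [0, 0, 0], 0.35],
  ],
)

```text
time: 24.68
position: [0.5011, -0.2819, 0.1034]
eef_rot: [179.9, 0.1, 93.4]
contact_force: [-0.1, -0.0, -1.9]
opening: 0.0444
grip_force: 19.9
```

Request:
servo_tool(
  rows=[
    [[0, 0, 0.1], [0, 0, 0], 0.35],
    [[0, 0, 0.2], [0, 0, 0], 0.35],
    [[0, 0, 0.3], [0, 0, 0], 0.35],
    [[0, 0, 0.36], [0, 0, 0], 0.35],
    [[0, 0, 0.36], [0, 0, 0], 0.35],
  ],
)

```text
time: 25.3
position: [0.5016, -0.2805, 0.0669]
eef_rot: [-180.0, -0.0, 93.5]
contact_force: [-0.1, -0.5, -1.0]
opening: 0.0439
grip_force: 19.9
```

Dead on the pad centre. I lower the last 7 mm, release, and rise.

Request:
servo_tool(
  rows=[
    [[0, 0, 0.03], [0, 0, 0], 0.35],
    [[0, 0, 0.05], [0, 0, 0], 0.35],
    [[0, 0, 0.06], [0, 0, 0], 0.35],
    [[0, 0, 0.06], [0, 0, 0], 0.35],
    [[0, 0, 0.06], [0, 0, 0], 0.35],
  ],
)

```text
time: 25.92
position: [0.5016, -0.2808, 0.0613]
eef_rot: [180.0, 0.0, 93.5]
contact_force: [0.0, -0.3, -1.2]
opening: 0.0443
grip_force: 19.9
```

Request:
servo_tool(
  rows=[
    [[0, 0, 0.01], [0, 0, 0], 0.35],
    [[0, 0, 0.01], [0, 0, 0], 0.5],
    [[0, 0, 0.01], [0, 0, 0], 0.65],
    [[0, 0, 0.01], [0, 0, 0], 0.75],
    [[0, 0, 0.01], [0, 0, 0], 0.75],
  ],
)

```text
time: 26.55
position: [0.5016, -0.2807, 0.0601]
eef_rot: [-180.0, -0.0, 93.5]
contact_force: [-0.1, -0.6, 0.4]
opening: 0.066
grip_force: 0.0
```

Request:
servo_tool(
  rows=[
    [[0, 0, 0], [0, 0, 0], 0.75],
    [[0, 0, -0.1], [0, 0, 0], 0.75],
    [[0, 0, -0.4], [0, 0, 0], 0.75],
    [[0, 0, -0.7], [0, 0, 0], 0.75],
    [[0, 0, -0.8], [0, 0, 0], 0.75],
  ],
)

```text
time: 27.18
position: [0.5021, -0.2811, 0.1423]
eef_rot: [179.9, 0.1, 93.5]
contact_force: [0.2, -1.0, -0.2]
opening: 0.0661
grip_force: 0.0
```

Run:
```python
from h import *
im=manip.camera("scene"); a=cv2.resize(im[190:340,330:480,::-1],None,fx=3,fy=3,interpolation=cv2.INTER_CUBIC)
cv2.imwrite("pics/s4.png",a)
st=manip.state();print(st['position'],st['eef_rot'])
```

```text
[ 0.50212352 -0.2811372   0.14247507] [1.79862735e+02 1.36215796e-01 9.34789131e+01]
```

View pics/s4.png

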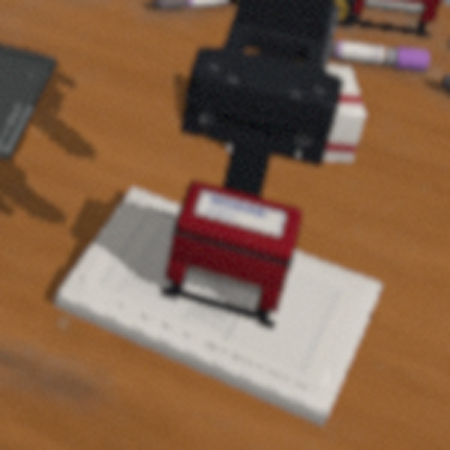

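The stamp stands upright in the middle of the pad at (235,250). Next is the bottle.

Request:
servo_tool(
  rows=[
    [[0.15, -0.03, 0], [0, 0, 0], 0.75],
    [[0.35, -0.07, 0], [0, 0, 0], 0.75],
    [[0.55, -0.1, 0], [0, 0, 0], 0.7],
    [[0.75, -0.13, 0], [0, 0, 0], 0.65],
    [[0.96, -0.17, 0], [0, 0, 0], 0.6],
  ],
)

```text
time: 27.85
position: [0.4781, -0.1843, 0.1395]
eef_rot: [-179.9, -0.1, 93.5]
contact_force: [0.1, 0.5, 0.3]
opening: 0.0536
grip_force: 0.0
```

Request:
servo_tool(
  rows=[
    [[0.2, -0.03, 0], [0, 0, 0], 0.6],
    [[0.4, -0.07, 0], [0, 0, 0], 0.6],
    [[0.6, -0.1, 0], [0, 0, 0], 0.6],
    [[0.8, -0.13, 0], [0, 0, 0], 0.6],
    [[0.96, -0.17, 0], [0, 0, 0], 0.6],
  ],
)

```text
time: 28.48
position: [0.4557, -0.0898, 0.1402]
eef_rot: [180.0, 0.0, 93.5]
contact_force: [0.3, -0.1, -0.3]
opening: 0.0528
grip_force: 0.0
```

Request:
servo_tool(
  rows=[
    [[0.2, -0.03, 0], [0, 0, 0], 0.6],
    [[0.4, -0.07, 0], [0, 0, 0], 0.6],
    [[0.6, -0.1, 0], [0, 0, 0], 0.6],
    [[0.8, -0.14, 0], [0, 0, 0], 0.6],
    [[0.97, -0.18, 0], [0, 0, 0], 0.6],
  ],
)

```text
time: 29.1
position: [0.4317, 0.0059, 0.1402]
eef_rot: [180.0, 0.0, 93.5]
contact_force: [1.6, 0.5, 0.2]
opening: 0.053
grip_force: 0.0
```

Request:
servo_tool(
  rows=[
    [[0, 0, 0.05], [0, 0, 0], 0.6],
    [[0, 0, 0.15], [0, 0, 0], 0.6],
    [[0, 0, 0.25], [0, 0, 0], 0.6],
    [[0, 0, 0.35], [0, 0, 0], 0.6],
    [[0, 0, 0.35], [0, 0, 0], 0.6],
  ],
)

```text
time: 29.72
position: [0.4318, 0.0045, 0.1044]
eef_rot: [-179.9, -0.0, 93.4]
contact_force: [0.6, -0.3, 0.2]
opening: 0.053
grip_force: 0.0
```

Run:
```python
from h import *
im=manip.camera("scene"); a=cv2.resize(im[130:280,180:330,::-1],None,fx=3,fy=3,interpolation=cv2.INTER_CUBIC)
cv2.imwrite("pics/s5.png",a)
st=manip.state();print(st['position'],st['eef_rot'])
```

```text
[0.43206595 0.00447236 0.10487425] [-1.79955602e+02 -1.33212281e-02  9.34554350e+01]
```

View pics/s5.png

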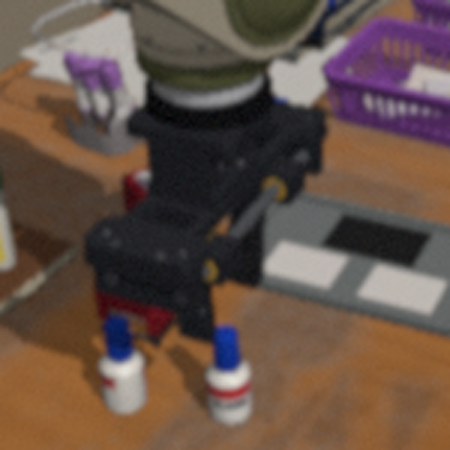

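The gripper is over the bottle, whose cap is at (227,345). The black mark is exposed at (378,240). I descend and grip.

Request:
servo_tool(
  rows=[
    [[0, 0, 0.15], [0, 0, 0], 0.6],
    [[0, 0, 0.35], [0, 0, 0], 0.6],
    [[0, 0, 0.55], [0, 0, 0], 0.6],
    [[0, 0, 0.7], [0, 0, 0], 0.6],
    [[0, 0, 0.76], [0, 0, 0], 0.6],
  ],
)

```text
time: 30.4
position: [0.4321, 0.0046, 0.0289]
eef_rot: [-180.0, -0.0, 93.5]
contact_force: [0.8, 0.3, 0.2]
opening: 0.0527
grip_force: 0.0
```

Request:
servo_tool(
  rows=[
    [[0, 0, 0], [0, 0, 0], 0.6],
    [[0, 0, 0], [0, 0, 0], 0.45],
    [[0, 0, 0], [0, 0, 0], 0.3],
    [[0, 0, 0], [0, 0, 0], 0.2],
    [[0, 0, 0], [0, 0, 0], 0.2],
  ],
  grip_force=15,
)

```text
time: 31.02
position: [0.4323, 0.0046, 0.0295]
eef_rot: [180.0, 0.0, 93.5]
contact_force: [-1.1, -0.2, 4.0]
opening: 0.029
grip_force: 15.0
```

Request:
servo_tool(
  rows=[
    [[0, 0, 0], [0, 0, 0], 0.2],
    [[0, 0, -0.2], [0, 0, 0], 0.2],
    [[0, 0, -0.4], [0, 0, 0], 0.2],
    [[0, 0, -0.6], [0, 0, 0], 0.2],
    [[0, 0, -0.8], [0, 0, 0], 0.2],
  ],
)

```text
time: 31.65
position: [0.4319, 0.0047, 0.1097]
eef_rot: [-180.0, -0.0, 93.5]
contact_force: [1.3, -0.2, -0.9]
opening: 0.0292
grip_force: 15.0
```

Run:
```python
from h import *
im=manip.camera("scene")
c,a,b=blob(im,(285,195,330,225),lambda r,g,b:(r<45)&(g<45)&(b<45))
print(c,a,at("scene",*c,.005),[at("scene",*p,.005).round(3)[:2] for p in b])
c,a,b=blob(im,(340,230,470,330),lambda r,g,b:(r>80)&(r>g*2.5))
print(c,a,at("scene",*c,.05))
```

```text
[305.3125     209.67434211] 304 [ 0.65847184 -0.00193883  0.005     ] [array([0.634, 0.032]), array([0.677, 0.047]), array([ 0.683, -0.035]), array([ 0.641, -0.047])]
[410.01792115 266.45519713] 279 [ 0.52114394 -0.28344066  0.05      ]
```

Request:
servo_tool(
  rows=[
    [[-0.01, 0.12, 0], [0, 0, 0], 0.2],
    [[-0.03, 0.27, 0], [0, 0, 0], 0.2],
    [[-0.04, 0.42, 0], [0, 0, 0], 0.2],
    [[-0.05, 0.57, 0], [0, 0, 0], 0.2],
    [[-0.07, 0.75, 0], [0, 0, 0], 0.2],
  ],
)

```text
time: 32.33
position: [0.5081, 0.0023, 0.1078]
eef_rot: [-179.9, -0.0, 93.5]
contact_force: [0.2, 0.2, -0.4]
opening: 0.0291
grip_force: 15.0
```

Request:
servo_tool(
  rows=[
    [[-0.01, 0.15, 0], [0, 0, 0], 0.2],
    [[-0.03, 0.3, 0], [0, 0, 0], 0.2],
    [[-0.04, 0.45, 0], [0, 0, 0], 0.2],
    [[-0.05, 0.6, 0], [0, 0, 0], 0.2],
    [[-0.07, 0.75, 0], [0, 0, 0], 0.2],
  ],
)

```text
time: 32.95
position: [0.5833, -0.0001, 0.1074]
eef_rot: [-179.9, -0.0, 93.5]
contact_force: [0.1, 0.1, -0.4]
opening: 0.0292
grip_force: 15.0
```

Request:
servo_tool(
  rows=[
    [[-0.01, 0.15, 0], [0, 0, 0], 0.2],
    [[-0.03, 0.3, 0], [0, 0, 0], 0.2],
    [[-0.04, 0.45, 0], [0, 0, 0], 0.2],
    [[-0.05, 0.6, 0], [0, 0, 0], 0.2],
    [[-0.06, 0.74, 0], [0, 0, 0], 0.2],
  ],
)

```text
time: 33.58
position: [0.6575, -0.0017, 0.1071]
eef_rot: [-179.9, -0.0, 93.5]
contact_force: [-0.4, -0.1, -0.7]
opening: 0.0292
grip_force: 15.0
```

Request:
servo_tool(
  rows=[
    [[0, 0, 0.1], [0, 0, 0], 0.2],
    [[0, 0, 0.25], [0, 0, 0], 0.2],
    [[0, 0, 0.45], [0, 0, 0], 0.2],
    [[0, 0, 0.6], [0, 0, 0], 0.2],
    [[0, 0, 0.68], [0, 0, 0], 0.2],
  ],
)

```text
time: 34.2
position: [0.6565, -0.0017, 0.0398]
eef_rot: [-179.9, -0.0, 93.5]
contact_force: [0.6, 0.0, -0.3]
opening: 0.0291
grip_force: 15.0
```

Request:
servo_tool(
  rows=[
    [[0, 0, 0.02], [0, 0, 0], 0.2],
    [[0, 0, 0.04], [0, 0, 0], 0.2],
    [[0, 0, 0.05], [0, 0, 0], 0.2],
    [[0, 0, 0.05], [0, 0, 0], 0.2],
    [[0, 0, 0.05], [0, 0, 0], 0.2],
  ],
)

```text
time: 34.83
position: [0.657, -0.0018, 0.0364]
eef_rot: [180.0, 0.0, 93.5]
contact_force: [1.1, 0.5, -0.4]
opening: 0.0292
grip_force: 15.0
```

Request:
servo_tool(
  rows=[
    [[0, 0, 0.01], [0, 0, 0], 0.2],
    [[0, 0, 0.02], [0, 0, 0], 0.2],
    [[0, 0, 0.02], [0, 0, 0], 0.3],
    [[0, 0, 0.02], [0, 0, 0], 0.45],
    [[0, 0, 0.02], [0, 0, 0], 0.6],
  ],
)

```text
time: 35.45
position: [0.6569, -0.0017, 0.034]
eef_rot: [-180.0, -0.0, 93.5]
contact_force: [-0.6, 0.3, 1.0]
opening: 0.0475
grip_force: 0.0
```

Request:
servo_tool(
  rows=[
    [[0, 0, 0], [0, 0, 0], 0.6],
    [[0, 0, 0], [0, 0, 0], 0.6],
    [[0, 0, -0.2], [0, 0, 0], 0.6],
    [[0, 0, -0.5], [0, 0, 0], 0.6],
    [[0, 0, -0.9], [0, 0, 0], 0.6],
  ],
)

```text
time: 36.08
position: [0.6568, -0.0018, 0.1261]
eef_rot: [-180.0, -0.0, 93.5]
contact_force: [1.2, -0.2, 0.6]
opening: 0.0526
grip_force: 0.0
```

Request:
servo_tool(
  rows=[
    [[0, 0, -0.2], [0, 0, 0], 0.6],
    [[0, 0, -0.4], [0, 0, 0], 0.6],
    [[0, 0, -0.5], [0, 0, 0], 0.6],
    [[0, 0, -0.5], [0, 0, 0], 0.6],
    [[0, 0, -0.5], [0, 0, 0], 0.6],
  ],
)

```text
time: 36.7
position: [0.6567, -0.0017, 0.1735]
eef_rot: [-179.9, -0.0, 93.5]
contact_force: [0.3, -0.2, 0.2]
opening: 0.0528
grip_force: 0.0
```

Run:
```python
from h import *
im=manip.camera("scene"); a=cv2.resize(im[150:280,120:400,::-1],None,fx=2.8,fy=2.8,interpolation=cv2.INTER_CUBIC)
cv2.imwrite("pics/s6.png",a)
st=manip.state();print(st['position'],st['eef_rot'])
```

```text
[ 0.65665038 -0.00176743  0.17338776] [-1.79916979e+02 -2.02289718e-02  9.34694373e+01]
```

View pics/s6.png

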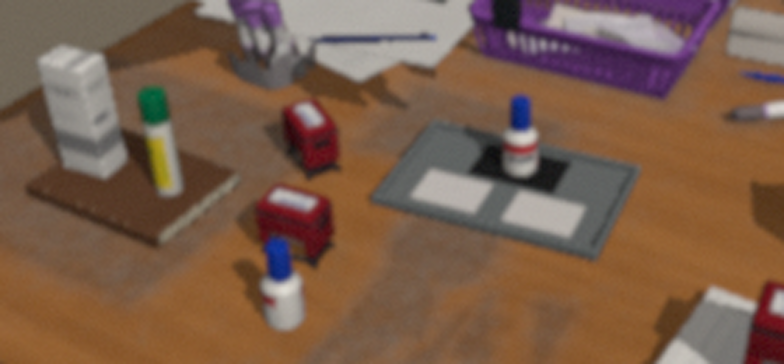

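The bottle stands upright on the black mark at (520,155), and the carton and glue are still on the wallet. Next I go back for the glue.

Request:
servo_tool(
  rows=[
    [[0.2, -0.1, 0], [0, 0, -0.2], 0.6],
    [[0.4, -0.2, 0], [0, 0, -0.4], 0.55],
    [[0.6, -0.3, 0], [0, 0, -0.6], 0.5],
    [[0.8, -0.4, 0], [0, 0, -0.8], 0.5],
    [[0.99, -0.5, 0], [0, 0, -1], 0.5],
  ],
)

```text
time: 37.38
position: [0.6004, 0.0946, 0.1736]
eef_rot: [-180.0, -0.1, 138.8]
contact_force: [0.1, -0.3, -0.4]
opening: 0.0442
grip_force: 0.0
```

Request:
servo_tool(
  rows=[
    [[0.2, 0.06, 0], [0, 0, -0.2], 0.5],
    [[0.4, 0.12, 0], [0, 0, -0.4], 0.5],
    [[0.6, 0.18, 0], [0, 0, -0.6], 0.5],
    [[0.8, 0.24, 0], [0, 0, -0.8], 0.5],
    [[0.99, 0.28, 0], [0, 0, -1], 0.5],
  ],
)

```text
time: 38.0
position: [0.5449, 0.1812, 0.1736]
eef_rot: [-180.0, -0.1, -176.2]
contact_force: [0.7, 0.4, -0.1]
opening: 0.0441
grip_force: 0.0
```

Request:
servo_tool(
  rows=[
    [[0.15, 0.2, 0], [0, 0, 0], 0.5],
    [[0.3, 0.4, 0], [0, 0, 0], 0.5],
    [[0.45, 0.6, 0], [0, 0, 0], 0.5],
    [[0.57, 0.7, 0], [0, 0, 0], 0.5],
    [[0.57, 0.7, 0], [0, 0, 0], 0.5],
  ],
)

```text
time: 38.62
position: [0.4839, 0.2472, 0.1741]
eef_rot: [-180.0, -0.0, -176.5]
contact_force: [0.1, -0.7, 0.8]
opening: 0.0438
grip_force: 0.0
```

Request:
servo_tool(
  rows=[
    [[0, 0, 0], [0, 0, 0], 0.5],
    [[0, 0, 0], [0, 0, 0], 0.5],
    [[0, 0, 0.1], [0, 0, 0], 0.5],
    [[0, 0, 0.2], [0, 0, 0], 0.5],
    [[0, 0, 0.25], [0, 0, 0], 0.5],
  ],
)

```text
time: 39.25
position: [0.4841, 0.2468, 0.1481]
eef_rot: [-180.0, -0.1, -176.5]
contact_force: [0.2, -0.2, -0.3]
opening: 0.0439
grip_force: 0.0
```

Request:
servo_tool(
  rows=[
    [[0, 0, 0.15], [0, 0, 0], 0.5],
    [[0, 0, 0.35], [0, 0, 0], 0.5],
    [[0, 0, 0.55], [0, 0, 0], 0.5],
    [[0, 0, 0.69], [0, 0, 0], 0.5],
    [[0, 0, 0.69], [0, 0, 0], 0.5],
  ],
)

```text
time: 39.88
position: [0.4839, 0.2469, 0.0792]
eef_rot: [-180.0, -0.1, -176.5]
contact_force: [-0.3, 0.7, -0.5]
opening: 0.0441
grip_force: 0.0
```

Request:
servo_tool(
  rows=[
    [[0, 0, 0], [0, 0, 0], 0.45],
    [[0, 0, 0], [0, 0, 0], 0.35],
    [[0, 0, 0], [0, 0, 0], 0.2],
    [[0, 0, 0], [0, 0, 0], 0.15],
    [[0, 0, 0], [0, 0, 0], 0.15],
  ],
)

```text
time: 40.5
position: [0.4846, 0.2471, 0.0806]
eef_rot: [180.0, 0.0, -176.5]
contact_force: [-0.1, -0.0, 3.4]
opening: 0.0222
grip_force: 15.1
```

Request:
servo_tool(
  rows=[
    [[0, 0, 0], [0, 0, 0], 0.15],
    [[0, 0, -0.2], [0, 0, 0], 0.15],
    [[0, 0, -0.5], [0, 0, 0], 0.15],
    [[0, 0, -0.8], [0, 0, 0], 0.15],
    [[0, 0, -1], [0, 0, 0], 0.15],
  ],
)

```text
time: 41.12
position: [0.4844, 0.247, 0.1812]
eef_rot: [180.0, 0.0, -176.5]
contact_force: [0.3, 0.5, -0.7]
opening: 0.0222
grip_force: 15.3
```

Request:
servo_tool(
  rows=[
    [[-0.05, -0.15, 0], [0, 0, 0], 0.15],
    [[-0.1, -0.35, 0], [0, 0, 0], 0.15],
    [[-0.18, -0.55, 0], [0, 0, 0], 0.15],
    [[-0.26, -0.78, 0], [0, 0, 0], 0.15],
    [[-0.34, -1.0, 0], [0, 0, 0], 0.15],
  ],
)

```text
time: 41.75
position: [0.5243, 0.1475, 0.1786]
eef_rot: [-180.0, -0.1, -176.6]
contact_force: [0.3, 1.0, 0.3]
opening: 0.0221
grip_force: 15.3
```

Request:
servo_tool(
  rows=[
    [[-0.06, -0.2, 0], [0, 0, 0], 0.15],
    [[-0.13, -0.4, 0], [0, 0, 0], 0.15],
    [[-0.2, -0.6, 0], [0, 0, 0], 0.15],
    [[-0.27, -0.8, 0], [0, 0, 0], 0.15],
    [[-0.34, -1.0, 0], [0, 0, 0], 0.15],
  ],
)

```text
time: 42.38
position: [0.5649, 0.0502, 0.1802]
eef_rot: [-180.0, 0.0, -176.5]
contact_force: [0.3, 0.1, -1.2]
opening: 0.0219
grip_force: 15.3
```

Request:
servo_tool(
  rows=[
    [[-0.06, -0.2, 0], [0, 0, 0], 0.15],
    [[-0.14, -0.45, 0], [0, 0, 0], 0.15],
    [[-0.22, -0.7, 0], [0, 0, 0], 0.15],
    [[-0.28, -0.9, 0], [0, 0, 0], 0.15],
    [[-0.34, -1.0, 0], [0, 0, 0], 0.15],
  ],
)

```text
time: 43.0
position: [0.6047, -0.0475, 0.1801]
eef_rot: [180.0, -0.0, -176.6]
contact_force: [-0.1, 0.7, -0.8]
opening: 0.0218
grip_force: 15.3
```

Request:
servo_tool(
  rows=[
    [[0, 0, 0.1], [0, 0, 0], 0.15],
    [[0, 0, 0.35], [0, 0, 0], 0.15],
    [[0, 0, 0.6], [0, 0, 0], 0.15],
    [[0, 0, 0.8], [0, 0, 0], 0.15],
    [[0, 0, 0.92], [0, 0, 0], 0.15],
  ],
)

```text
time: 43.62
position: [0.6037, -0.0454, 0.0868]
eef_rot: [180.0, -0.1, -176.5]
contact_force: [0.9, -0.2, -0.4]
opening: 0.0223
grip_force: 15.3
```

Request:
servo_tool(
  rows=[
    [[0, 0, 0.02], [0, 0, 0], 0.15],
    [[0, 0, 0.05], [0, 0, 0], 0.15],
    [[0, 0, 0.08], [0, 0, 0], 0.15],
    [[0, 0, 0.1], [0, 0, 0], 0.15],
    [[0, 0, 0.1], [0, 0, 0], 0.15],
  ],
)

```text
time: 44.25
position: [0.6043, -0.0463, 0.0782]
eef_rot: [180.0, -0.0, -176.5]
contact_force: [0.7, 0.9, 0.1]
opening: 0.0219
grip_force: 15.3
```

Request:
servo_tool(
  rows=[
    [[0, 0, 0.02], [0, 0, 0], 0.15],
    [[0, 0, 0.04], [0, 0, 0], 0.15],
    [[0, 0, 0.05], [0, 0, 0], 0.15],
    [[0, 0, 0.05], [0, 0, 0], 0.15],
    [[0, 0, 0.05], [0, 0, 0], 0.15],
  ],
)

```text
time: 44.88
position: [0.6044, -0.0463, 0.0733]
eef_rot: [-180.0, 0.0, -176.5]
contact_force: [-0.0, -0.4, -0.3]
opening: 0.0221
grip_force: 15.3
```

Request:
servo_tool(
  rows=[
    [[0, 0, 0.01], [0, 0, 0], 0.15],
    [[0, 0, 0.015], [0, 0, 0], 0.15],
    [[0, 0, 0.015], [0, 0, 0], 0.3],
    [[0, 0, 0.015], [0, 0, 0], 0.4],
    [[0, 0, 0.015], [0, 0, 0], 0.45],
  ],
)

```text
time: 45.5
position: [0.6043, -0.0462, 0.0716]
eef_rot: [180.0, -0.0, -176.5]
contact_force: [0.5, -0.5, -0.7]
opening: 0.0395
grip_force: 0.0
```

Request:
servo_tool(
  rows=[
    [[0, 0, 0], [0, 0, 0], 0.45],
    [[0, 0, -0.1], [0, 0, 0], 0.45],
    [[0, 0, -0.4], [0, 0, 0], 0.45],
    [[0, 0, -0.7], [0, 0, 0], 0.45],
    [[0, 0, -1], [0, 0, 0], 0.45],
  ],
)

```text
time: 46.12
position: [0.6043, -0.0463, 0.1735]
eef_rot: [-180.0, 0.0, -176.5]
contact_force: [0.9, -0.4, 0.0]
opening: 0.0395
grip_force: 0.0
```

Run:
```python
from h import *
st=manip.state();print(st['position'],st['eef_rot'])
```

```text
[ 0.60434549 -0.04627422  0.17347258] [-1.79985075e+02  3.86469940e-02 -1.76528158e+02]
```

Request:
servo_tool(
  rows=[
    [[0.04, 0.15, 0], [0, 0, 0], 0.5],
    [[0.09, 0.35, 0], [0, 0, 0], 0.6],
    [[0.14, 0.55, 0], [0, 0, 0], 0.7],
    [[0.2, 0.77, 0], [0, 0, 0], 0.8],
    [[0.24, 0.96, 0], [0, 0, 0], 0.8],
  ],
)

```text
time: 46.75
position: [0.5739, 0.0499, 0.1715]
eef_rot: [180.0, -0.0, -176.5]
contact_force: [-0.2, -0.1, -0.2]
opening: 0.0703
grip_force: 0.0
```

Request:
servo_tool(
  rows=[
    [[0.05, 0.2, 0], [0, 0, 0], 0.8],
    [[0.1, 0.4, 0], [0, 0, 0], 0.8],
    [[0.15, 0.6, 0], [0, 0, 0], 0.8],
    [[0.2, 0.8, 0], [0, 0, 0], 0.8],
    [[0.24, 0.96, 0], [0, 0, 0], 0.8],
  ],
)

```text
time: 47.38
position: [0.5444, 0.1438, 0.1717]
eef_rot: [180.0, -0.0, -176.5]
contact_force: [-0.4, 0.0, 0.3]
opening: 0.0709
grip_force: 0.0
```

Request:
servo_tool(
  rows=[
    [[0.05, 0.2, 0], [0, 0, 0], 0.8],
    [[0.1, 0.4, 0], [0, 0, 0], 0.8],
    [[0.15, 0.6, 0], [0, 0, 0], 0.8],
    [[0.2, 0.8, 0], [0, 0, 0], 0.8],
    [[0.24, 0.96, 0], [0, 0, 0], 0.8],
  ],
)

```text
time: 48.0
position: [0.5146, 0.2382, 0.1717]
eef_rot: [-180.0, 0.0, -176.5]
contact_force: [-0.4, -0.2, -0.3]
opening: 0.0706
grip_force: 0.0
```

Request:
servo_tool(
  rows=[
    [[0.06, 0.25, 0], [0, 0, 0], 0.8],
    [[0.12, 0.5, 0], [0, 0, 0], 0.8],
    [[0.18, 0.75, 0], [0, 0, 0], 0.8],
    [[0.24, 0.95, 0], [0, 0, 0], 0.8],
    [[0.24, 0.95, 0.2], [0, 0, 0], 0.8],
  ],
)

```text
time: 48.62
position: [0.4852, 0.332, 0.1526]
eef_rot: [179.9, 0.2, -176.4]
contact_force: [-0.3, -0.6, 0.3]
opening: 0.0705
grip_force: 0.0
```

Request:
servo_tool(
  rows=[
    [[0, 0, 0], [0, 0, 0], 0.8],
    [[0, 0, 0.2], [0, 0, 0], 0.8],
    [[0, 0, 0.4], [0, 0, 0], 0.8],
    [[0, 0, 0.55], [0, 0, 0], 0.8],
    [[0, 0, 0.6], [0, 0, 0], 0.8],
  ],
)

```text
time: 49.25
position: [0.4853, 0.3301, 0.0914]
eef_rot: [-180.0, -0.0, -176.5]
contact_force: [0.1, -0.3, 1.0]
opening: 0.0704
grip_force: 0.0
```

Request:
servo_tool(
  rows=[
    [[0, 0, 0.03], [0, 0, 0], 0.75],
    [[0, 0, 0.03], [0, 0, 0], 0.6],
    [[0, 0, 0.03], [0, 0, 0], 0.4],
    [[0, 0, 0.03], [0, 0, 0], 0.4],
    [[0, 0, 0.03], [0, 0, 0], 0.4],
  ],
)

```text
time: 49.88
position: [0.4855, 0.3303, 0.0891]
eef_rot: [180.0, 0.0, -176.5]
contact_force: [0.2, -0.5, 3.3]
opening: 0.0462
grip_force: 15.0
```

Request:
servo_tool(
  rows=[
    [[0, 0, 0], [0, 0, 0], 0.4],
    [[0, 0, -0.2], [0, 0, 0], 0.4],
    [[0, 0, -0.5], [0, 0, 0], 0.4],
    [[0, 0, -0.8], [0, 0, 0], 0.4],
    [[0, 0, -1], [0, 0, 0], 0.4],
  ],
)

```text
time: 50.5
position: [0.4853, 0.3303, 0.1898]
eef_rot: [180.0, 0.0, -176.5]
contact_force: [0.3, 0.1, -0.8]
opening: 0.0457
grip_force: 15.0
```

Request:
servo_tool(
  rows=[
    [[-0.05, -0.15, 0], [0, 0, 0], 0.4],
    [[-0.1, -0.35, 0], [0, 0, 0], 0.4],
    [[-0.17, -0.55, 0], [0, 0, 0], 0.4],
    [[-0.25, -0.78, 0], [0, 0, 0], 0.4],
    [[-0.32, -1.0, 0], [0, 0, 0], 0.4],
  ],
)

```text
time: 51.12
position: [0.5238, 0.2303, 0.188]
eef_rot: [-180.0, -0.1, -176.6]
contact_force: [0.7, -0.4, -0.6]
opening: 0.0458
grip_force: 15.0
```

Request:
servo_tool(
  rows=[
    [[-0.06, -0.2, 0], [0, 0, 0], 0.4],
    [[-0.13, -0.4, 0], [0, 0, 0], 0.4],
    [[-0.2, -0.6, 0], [0, 0, 0], 0.4],
    [[-0.26, -0.8, 0], [0, 0, 0], 0.4],
    [[-0.32, -1.0, 0], [0, 0, 0], 0.4],
  ],
)

```text
time: 51.75
position: [0.5618, 0.1332, 0.1887]
eef_rot: [-180.0, -0.0, -176.5]
contact_force: [0.7, -0.2, -1.2]
opening: 0.0458
grip_force: 15.0
```

Request:
servo_tool(
  rows=[
    [[-0.06, -0.2, 0], [0, 0, 0], 0.4],
    [[-0.14, -0.45, 0], [0, 0, 0], 0.4],
    [[-0.22, -0.7, 0], [0, 0, 0], 0.4],
    [[-0.28, -0.9, 0], [0, 0, 0], 0.4],
    [[-0.33, -1.0, 0], [0, 0, 0], 0.4],
  ],
)

```text
time: 52.38
position: [0.6007, 0.0354, 0.1886]
eef_rot: [180.0, -0.0, -176.6]
contact_force: [0.3, 0.4, -0.5]
opening: 0.0459
grip_force: 15.0
```

Request:
servo_tool(
  rows=[
    [[0, 0, 0.1], [0, 0, 0], 0.4],
    [[0, 0, 0.35], [0, 0, 0], 0.4],
    [[0, 0, 0.6], [0, 0, 0], 0.4],
    [[0, 0, 0.8], [0, 0, 0], 0.4],
    [[0, 0, 0.92], [0, 0, 0], 0.4],
  ],
)

```text
time: 53.0
position: [0.5996, 0.0375, 0.0953]
eef_rot: [180.0, -0.1, -176.5]
contact_force: [-0.8, 0.6, -0.8]
opening: 0.0458
grip_force: 15.0
```

Request:
servo_tool(
  rows=[
    [[0, 0, 0.02], [0, 0, 0], 0.4],
    [[0, 0, 0.06], [0, 0, 0], 0.4],
    [[0, 0, 0.1], [0, 0, 0], 0.4],
    [[0, 0, 0.13], [0, 0, 0], 0.4],
    [[0, 0, 0.13], [0, 0, 0], 0.4],
  ],
)

```text
time: 53.62
position: [0.6003, 0.0366, 0.0836]
eef_rot: [180.0, -0.0, -176.5]
contact_force: [0.7, -0.4, -1.7]
opening: 0.0459
grip_force: 15.0
```

Request:
servo_tool(
  rows=[
    [[0, 0, 0.015], [0, 0, 0], 0.4],
    [[0, 0, 0.025], [0, 0, 0], 0.4],
    [[0, 0, 0.025], [0, 0, 0], 0.5],
    [[0, 0, 0.025], [0, 0, 0], 0.6],
    [[0, 0, 0.025], [0, 0, 0], 0.7],
  ],
)

```text
time: 54.25
position: [0.6004, 0.0366, 0.0813]
eef_rot: [-180.0, 0.0, -176.5]
contact_force: [0.1, -1.7, -0.1]
opening: 0.0604
grip_force: 0.0
```

Request:
servo_tool(
  rows=[
    [[0, 0, 0], [0, 0, 0], 0.7],
    [[0, 0, -0.1], [0, 0, 0], 0.7],
    [[0, 0, -0.4], [0, 0, 0], 0.7],
    [[0, 0, -0.7], [0, 0, 0], 0.7],
    [[0, 0, -1], [0, 0, 0], 0.7],
  ],
)

```text
time: 54.88
position: [0.6003, 0.0366, 0.183]
eef_rot: [-180.0, 0.0, -176.5]
contact_force: [1.0, 0.1, 0.3]
opening: 0.0616
grip_force: 0.0
```

Request:
servo_tool(
  rows=[
    [[0.2, 0.2, -0.2], [0, 0, 0], 0.7],
    [[0.4, 0.4, -0.4], [0, 0, 0], 0.7],
    [[0.6, 0.6, -0.6], [0, 0, 0], 0.7],
    [[0.8, 0.8, -0.6], [0, 0, 0], 0.7],
    [[1, 1, -0.6], [0, 0, 0], 0.7],
  ],
)

```text
time: 55.5
position: [0.4937, 0.131, 0.2422]
eef_rot: [-180.0, 0.1, -176.5]
contact_force: [0.2, 0.4, 0.1]
opening: 0.0618
grip_force: 0.0
```

Request:
servo_tool(
  rows=[
    [[0.2, 0.2, 0], [0, 0, 0], 0.7],
    [[0.4, 0.4, 0], [0, 0, 0], 0.7],
    [[0.6, 0.6, 0], [0, 0, 0], 0.7],
    [[0.8, 0.9, 0], [0, 0, 0], 0.7],
    [[0.8, 1, 0], [0, 0, 0], 0.7],
  ],
)

```text
time: 56.12
position: [0.4077, 0.2264, 0.2421]
eef_rot: [180.0, 0.1, -176.4]
contact_force: [-0.9, 0.4, -0.7]
opening: 0.0619
grip_force: 0.0
```

Request:
servo_tool(
  rows=[
    [[0, 0.2, 0], [0, 0, 0], 0.7],
    [[0, 0.4, 0], [0, 0, 0], 0.7],
    [[0, 0.5, 0], [0, 0, 0], 0.7],
    [[0, 0.5, 0], [0, 0, 0], 0.7],
    [[0, 0.5, 0], [0, 0, 0], 0.7],
  ],
)

```text
time: 56.75
position: [0.4057, 0.2748, 0.2413]
eef_rot: [-180.0, -0.0, -176.6]
contact_force: [-0.2, 0.6, -0.0]
opening: 0.0616
grip_force: 0.0
```

```bash
python3 - <<'E'
from h import *
s=manip.camera("scene")[:,:,::-1];t=manip.camera("top")[:,:,::-1]
cv2.imwrite("pics/t2.png",t)
z=lambda i,a,b,c,d:cv2.resize(i[b:d,a:c],(390,390),interpolation=cv2.INTER_CUBIC)
cv2.imwrite("pics/f.png",np.hstack([z(s,230,160,360,290),z(t,225,150,425,350)]))
E
sed -i s/t1/t2/ m2.py; sed -i 's/^rep("wallet.*//' m2.py
cat >> m2.py <<'E'
rep("glue",(286,186,306,206),lambda r,g,b:(g>r+40)&(g>b+20),.096)
rep("carton",(252,187,276,203),lambda r,g,b:(b>235),.108)
rep("fluid",(265,160,295,192),lambda r,g,b:(b>r+60),.077)
rep("stamp",(362,205,395,250),lambda r,g,b:(r>80)&(r>g*2.5),.078)
E
grep -v -e '262,162' -e 268,252 m2.py > m3.py; python3 m3.py
```

```text
pad [380.2 235. ] 2890 [ 0.5013 -0.2805  0.012 ] rect [ 0.5017 -0.2805] [0.125 0.177] yaw [np.float64(-6.9), np.float64(-96.0)]
tray [278.4 189.6] 3348 [ 0.6282 -0.0031  0.008 ] rect [ 0.6283 -0.0032] [0.202 0.131] yaw [np.float64(-86.1), np.float64(-176.7)]
fluid2 [249.6 271.5] 31 [0.4071 0.074  0.072 ] rect [0.407  0.0742] [0.013 0.013] yaw [np.float64(-90.3), np.float64(179.9)]
lanc [380.3 158. ] 474 [ 0.7083 -0.2786  0.045 ] rect [ 0.7083 -0.2787] [0.092 0.038] yaw [np.float64(-70.8), np.float64(-162.5)]
markR [295.5 198.9] 255 [ 0.6025 -0.0502  0.005 ] rect [ 0.6064 -0.0488] [0.061 0.047] yaw [np.float64(-90.2), np.float64(179.3)]
markL [265.1 199. ] 332 [0.6025 0.0338 0.005 ] rect [0.6014 0.035 ] [0.062 0.051] yaw [np.float64(-86.1), np.float64(-176.3)]
glue [295.9 194.3] 62 [ 0.6042 -0.0463  0.096 ] rect [ 0.6036 -0.0465] [0.02 0.02] yaw [np.float64(-45.2), np.float64(-135.6)]
carton [260.1 196.1] 117 [0.5983 0.0456 0.108 ] rect [0.5987 0.0458] [0.025 0.026] yaw [np.float64(-90.2), np.float64(179.8)]
fluid [278.4 175.9] 37 [ 0.6551 -0.002   0.077 ] rect [ 0.655  -0.0022] [0.013 0.016] yaw [np.float64(-90.2), np.float64(179.6)]
stamp [381.4 234.3] 138 [ 0.501  -0.2683  0.078 ] rect [ 0.5004 -0.2737] [0.055 0.039] yaw [np.float64(-90.3), np.float64(178.3)]
```

View pics/f.png

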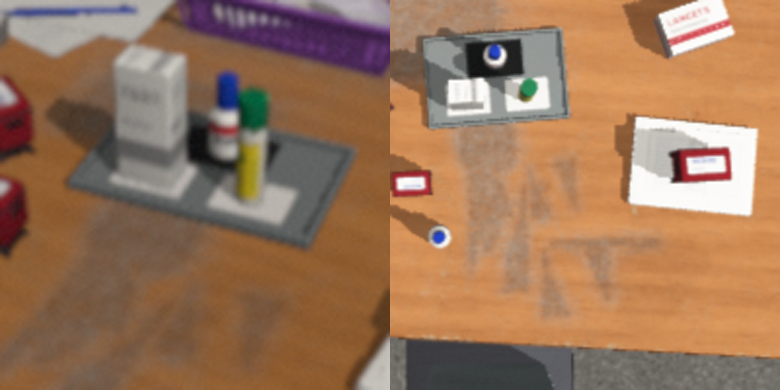

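The final view shows everything standing. The carton and glue are on their marks to within 2 mm of the start pixels, the bottle is on the black mark, and the stamp is in the middle of the pad. I'm handing in.

```bash
python3 -c "
from station import manip
print(manip.close_job())"
```

```text
the job is handed in; nothing more can be done
None
```

The job is handed in and finished at about 57 s of the 131 s allowed: the last pictures show the stamp on the pad, the correction fluid on the black mark, and the carton and glue stick back where they stood, all upright; the judging result was not shown to me.

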